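# Draw the pin gauge from its stand and gauge the clog heel

### The arm

A 6-joint arm with a two-finger parallel gripper is mounted at the origin on the work surface. World frame = base frame: x ahead of the robot, y to its left, z up, the work surface at z = 0. Lengths are in m, angles in rad, forces in N, time in s.
With the tool pointing down it reaches from about 0.3 to 0.875 m from the base axis. Payload 6.4 kg.
Tool frame: the origin (TCP) lies midway between the tips of the shut fingers; the grasp point (between the pads) lies 19 mm behind it; z points along the fingers, y is the direction in which the jaws open and shut (so a half turn about z gives the same grasp; the last joint's range is limited). The gripper opens to 88 mm and grips with 3 to 60 N. Pads are 18 mm wide; open, the fingers measure 123 mm over their backs; the gripper's body (75 mm by 187 mm) begins 45 mm behind the grasp point.
Start: joints at [0.938, 0.181, 1.607, -0, 1.354, -0.206], TCP at [0.238, 0.523, 0.239] pointing down, gripper open.
Joint ranges: [-2.99, 2.99], [-0.89, 2.07], [0.3, 2.58], [-1.14, 4.28], [0, 2.63], [-3.12, 3.12]. Speed limits (rad/s): [2.57, 2.57, 3.01, 3.14, 3.14, 3.14].

### API

Orientations are given as a rotation vector (axis times angle).
In Python, from cell import get_state, viewer, env gives the robot as it stands.
- The arm moves only by the tool play_rows, never from a script. Its argument "rows" is a list of rows, each an object of numbers: "grip": the closure, from 0 (fully open) to 1 (shut); "dx", "dy", "dz": the shift along the tool's x, y, z in units of 30 mm (1.0 is 30 mm); "twist": the turn about the tool's z in units of 6 degrees (1.0 is 6 degrees). In form: [{"grip": .., "dx": .., "dy": .., "dz": .., "twist": ..}, ...]. A call has 1 to 12 rows; each row is the pose to reach, as a shift and turn from the pose commanded when the call began, along the tool's axes at that moment; what a row does not reach only later rows make up. A row lasts 1/12 s, in which the tool goes at most 41.7 mm and 7.16 degrees, less where a joint would pass 70% of its speed; a pose out of reach is approached as far as the arm can. A call with a gripper value outside its range is refused whole. The fingers move at their own pace and stop on an object; "grip_force" is the grip in N (left out, the last holds). Time passes only in rows, so rows that repeat a pose let the fingers close. It gives the time, the measured TCP pose, the force and the opening at its end, in the units of the state.
- get_state(): the state, without advancing time (a new reading comes with each control period).
- viewer.grab_frame(name): name is "scene" or "top" or "wrist"; returns a dict with "image" (420x560x3 uint8, red, green, blue), "camera_matrix" (3x3 intrinsics, pixels), "world_from_camera" (4x4, takes a point from camera to world coordinates); the wrist camera has in their place "mount" (4x4, takes a point from camera to tool coordinates, whose origin is the TCP and whose axes are the flange's). Camera axes: x right, y down, z forward; pixel columns grow to the right and rows downward; lengths in m; the calibration is good to about 2 mm. A picture is of the moment at which its call begins: read the wrist's pose just before it. There is no depth.
- env.job_done(): hands the job in, once; it reports no verdict.
The state is a dict: "t": time; "joint_pos": joint angles; "joint_velocities": joint speeds; "joint_torque": joint torques, N m; "tool_pos": TCP position; "tcp_rot": TCP orientation; "wrist_force": force on the tool from outside, world axes, zero at the start; "wrist_torque": the same for the moment, N m; "gripper_width": finger opening in m.
Only numpy, scipy, OpenCV 4.12 (cv2) and the standard library are available. Lean on these libraries where they do the work, as an engineer would, in place of code of your own. Each camera call takes 0.05 s, during which the arm holds its last target.

### The job

Check the bolt hole of the clog sole: draw the pin gauge straight out of its light leaning stand, along its own axis, without tipping, lifting or dragging the stand, then lower its pin into the hole in the heel until the collar sits flat on the wood, and only then let go and move away. Leave the stand standing where it is and the jar, hammer and sanding block where they lie.

Things in the scene. Friction and masses are not known exactly. Their poses are not given: they have to be found in the camera images.
- pin_handle (a point): Centre of the gauge's handle, on its axis: dark wood, 18 mm in diameter, 62 mm long, a brass band at its lower end. z runs along the tool from the pin to the handle's free end. At the start the tool leans 30 to 35 degrees in its stand (it is loose) with the handle fully outside: grasp it with the gripper tilted along it
- pin: The whole pin gauge: one straight round tool, 114 mm, about 45 g. A wooden handle (62 mm), and below it a steel pin of 7 mm diameter and 52 mm length, tapered over its last 6 mm to a 3 mm tip. Origin at the tip, z along the tool towards the handle
- pin_collar (a point): The gauge's collar: centre of the flat 18 mm lower end of the handle, where the pin begins, 31 mm from the handle's centre. z as for the handle
- pin_tip (a point): Tip of the pin, 52 mm beyond the collar, 83 mm from the handle's centre. z as for the handle
- stand: Light, loose wooden stand, about 80 g, easily tipped: a plywood foot 74 (x) by 52 (y) by 6 mm with a pale block, 34 by 34 mm and 62 mm long, leaning 30 degrees towards the stand's own -x (roughly to the robot). The pin stands loose in a bore along the block, 9 mm wide, 55 mm deep, its collar on the block's upper face. Origin: centre of the foot's underside; z up
- stand_mouth (a point): Middle of the bore's mouth in the stand's leaning upper face: in the stand's frame 11 mm to -x, 69 mm up. The bore's axis points out of here along (-0.5, 0, 0.866) of the stand's frame. Axes as the stand's
- heel_hole (a point): Mouth of the bolt hole: upright, round, 10.5 mm wide, 56 mm deep, in the flat heel of a pale wooden clog sole, 60 mm above the bench; the sole's only hole, ringed by a flush dark steel bushing. The sole (about 285 mm long, heel 66 mm wide) is fixed to a plywood board (310 by 120 by 12 mm) that does not move. x points from heel to toe, z up
- jar: Bystander: closed glass jar, 68 mm wide, 95 mm tall. Origin at the centre of its underside
- hammer: Bystander: hammer lying on the bench, about 0.26 m long, along its own x. Origin under its middle
- sander: Bystander: dark sanding block 55 by 60 by 35 mm. Origin at the centre of its underside
Mind the look-alikes: they are no part of the job. Of the things like the pin, leave any that is white; of the rest the smaller one is meant. Leave any green look-alike of the stand alone.

How it is judged:
On the way, in this order (a step that is already met when the one before it is completed fails the run):
1. the pin is drawn fully out of the stand, which stays standing (z of pin_tip in the frame of stand_mouth above 0.008 m and angle between stand's own z axis and vertical below 0.05 rad and distance of stand from where it was at the start of the episode below 0.01 m), for 0.2 s.
2. the gauge, still between the fingers, is lowered into the heel hole until its collar is on the wood (within 8 mm) (distance between pin_collar and heel_hole below 0.008 m and contact force between the fingers and pin above 0.5 N), for 0.1 s.
At the end, for the whole second after the job is handed in: The gauge stands at rest in the heel hole, its collar's centre within 6 mm of the hole's mouth and its axis within 0.12 rad of vertical; the stand stands at rest within 10 mm of where it was, tilted under 0.05 rad (distance between pin_collar and heel_hole below 0.006 m and angle between pin_tip's own z axis and vertical below 0.12 rad and angle between stand's own z axis and vertical below 0.05 rad and distance of stand from where it was at the start of the episode below 0.01 m and linear speed of pin below 0.02 m/s and linear speed of stand below 0.01 m/s); the robot touches nothing.
It fails at once if the stand is tipped by more than 0.1 rad (angle between stand's own z axis and vertical above 0.1 rad).
It fails at once if the stand is lifted by more than 6 mm (height (world z) of stand above 0.006 m).
It fails at once if the stand is dragged by more than 10 mm (distance of stand from where it was at the start of the episode above 0.01 m).
It fails at once if the jar, hammer or sanding block is moved by more than 30 mm (distance of any of jar, hammer, sander from where it was at the start of the episode above 0.03 m).
It also fails if it takes over 59 s, if anything falls off the work surface, if the arm or the gripper's body presses on something with over 40 N, if the wrist force passes 120 N, or if a joint passes its speed limit or range.

## Working session

There is one attempt and no reset: what is moved stays moved. The work goes in short steps, Python scripts to look and compute and a tool call to move; the robot and the scene stay as the last step left them, time stands still between calls to the robot, and variables do not carry over. Pictures are saved under pics/ and viewed, and the job is handed in when it is done.

Besides the shell and the picture viewer there is one more tool, called after ">>>" as a command line: name --argument value ..., lists and objects as JSON in quotes. play_rows: Moves the arm, as the interface text tells. Its arguments: {"type":"object","properties":{"rows":{"type":"array","items":{"type":"object","properties":{"grip":{"type":"number"},"dx":{"type":"number"},"dy":{"type":"number"},"dz":{"type":"number"},"twist":{"type":"number"}}}},"grip_force":{"type":"number"}},"required":["rows"]}

```bash
ls; mkdir -p pics
python3 - <<'E'
from cell import get_state, viewer, env
import cv2, json, numpy as np
s=get_state(); print({k:np.round(v,4).tolist() for k,v in s.items()})
for n in ["scene","top","wrist"]:
    f=viewer.grab_frame(n); cv2.imwrite(f"pics/a_{n}.png",f["image"][:,:,::-1])
    print(n,[ (k,np.round(f[k],4).tolist()) for k in f if k!="image"])
E
```

```text
pics
{'t': 0.0, 'joint_pos': [0.9377, 0.1815, 1.608, -0.0, 1.3538, -0.2063], 'joint_velocities': [0.0008, -0.0004, -0.0003, 0.0005, -0.0001, 0.0005], 'joint_torque': [-0.0034, -43.3865, -34.1844, 0.0699, 0.0385, -0.0001], 'tool_pos': [0.2377, 0.523, 0.2378], 'tcp_rot': [-0.6652, -3.0696, 0.0025], 'wrist_force': [0.553, 0.2517, -0.8047], 'wrist_torque': [0.0124, -0.0209, 0.0034], 'gripper_width': 0.088}
scene [('camera_matrix', [[387.4094, 0.0, 281.3417], [0.0, 387.4094, 205.7072], [0.0, 0.0, 1.0]]), ('world_from_camera', [[0.5779, 0.5161, -0.6322, 1.2812], [0.8161, -0.3618, 0.4507, -0.4657], [0.0039, -0.7764, -0.6303, 0.7286], [0.0, 0.0, 0.0, 1.0]])]
top [('camera_matrix', [[521.201, 0.0, 279.8261], [0.0, 521.201, 199.5186], [0.0, 0.0, 1.0]]), ('world_from_camera', [[0.0119, -0.9853, 0.1704, 0.3482], [-0.9999, -0.0125, -0.0025, 0.0144], [0.0046, -0.1704, -0.9854, 1.6771], [0.0, 0.0, 0.0, 1.0]])]
wrist [('camera_matrix', [[363.9444, 0.0, 278.7886], [0.0, 363.9444, 210.2915], [0.0, 0.0, 1.0]]), ('mount', [[0.0004, -0.9561, -0.2929, 0.0754], [1.0, 0.0008, -0.001, 0.0], [0.0011, -0.2929, 0.9561, -0.146], [0.0, 0.0, 0.0, 1.0]])]
```

View pics/a_scene.png

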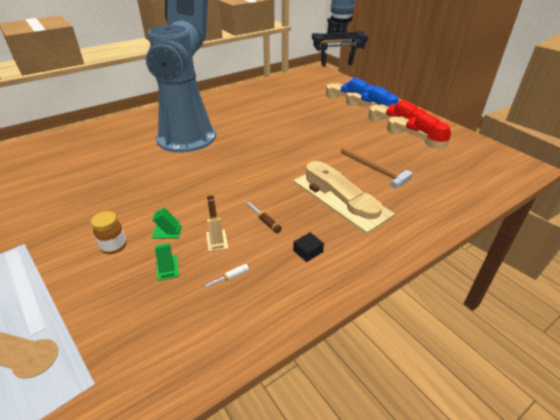

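View pics/a_top.png

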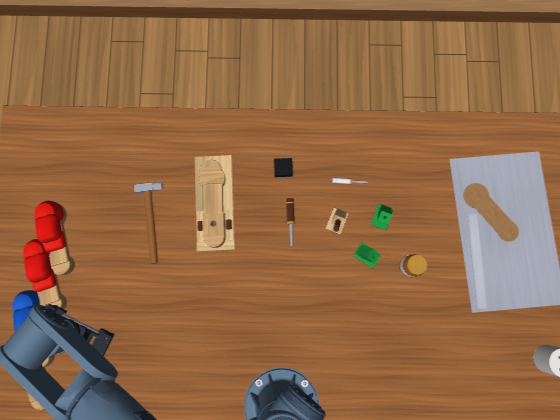

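View pics/a_wrist.png

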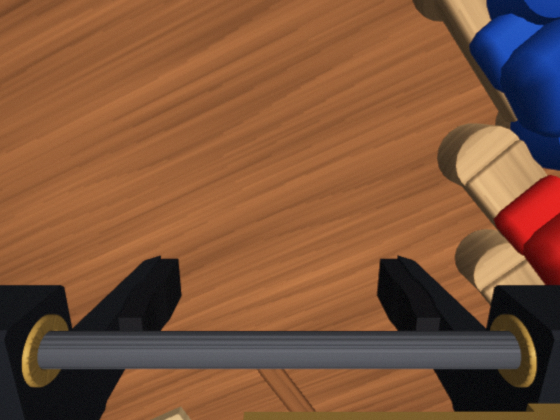

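The scene and top views show these candidates:
- **Pins:** a dark-wood pin stands in the pale stand (scene 212,215; top 337,222). A longer dark one lies on the bench (scene 265,217; top 291,220). A white one lies at scene 230,275.
- **Stands:** one pale stand at top 337,221. The two green ones at top 383,216 and 368,255 are look-alikes.
- **Sole:** the hole is near top 213,224.

Next I'll enlarge the crops and cast rough rays.

```bash
cat > h.py <<'E'
import numpy as np, cv2
from scipy.spatial.transform import Rotation as Ro
from cell import get_state, viewer, env
def grab(n):
    s=get_state(); f=viewer.grab_frame(n); K=np.array(f["camera_matrix"])
    if n=="wrist":
        T=np.eye(4); T[:3,:3]=Ro.from_rotvec(s["tcp_rot"]).as_matrix(); T[:3,3]=s["tool_pos"]
        W=T@np.array(f["mount"])
    else: W=np.array(f["world_from_camera"])
    return f["image"],K,W
def ray(K,W,uv):
    d=W[:3,:3]@np.linalg.inv(K)@np.array([uv[0],uv[1],1.]); return W[:3,3],d/np.linalg.norm(d)
def onz(K,W,uv,z):
    o,d=ray(K,W,uv); return o+d*(z-o[2])/d[2]
def proj(K,W,p):
    q=np.linalg.inv(W)@np.append(p,1); q=K@q[:3]; return q[:2]/q[2]
E
python3 - <<'E'
from h import *
im,K,W=grab("top")
for n,uv,z in [("stand",(337,221),.03),("hole",(213,224),.06),("jar",(414,265),.05),("lyingpin",(291,222),.01),("sander",(283,167),.03),("green",(368,255),.03),("soleheel",(212,245),.06)]:
    print(n,np.round(onz(K,W,uv,z),3))
c=cv2.resize(im[150:280,180:420],None,fx=3.3,fy=3.3,interpolation=cv2.INTER_CUBIC)
cv2.imwrite("pics/b_top.png",c[:,:,::-1])
im,K,W=grab("scene")
c=cv2.resize(im[180:300,130:310],None,fx=4.2,fy=4.2,interpolation=cv2.INTER_CUBIC)
cv2.imwrite("pics/b_scene.png",c[:,:,::-1])
print(np.round(get_state()["tool_pos"],4), Ro.from_rotvec(get_state()["tcp_rot"]).as_matrix().round(3))
E
```

```text
stand [ 0.566 -0.173  0.03 ]
hole [0.548 0.218 0.06 ]
jar [ 0.429 -0.409  0.05 ]
lyingpin [ 0.563 -0.027  0.01 ]
sander [0.74  0.001 0.03 ]
green [ 0.459 -0.27   0.03 ]
soleheel [0.482 0.219 0.06 ]
[0.2379 0.5232 0.2383] [[-0.91   0.414 -0.001]
 [ 0.414  0.91  -0.001]
 [ 0.    -0.001 -1.   ]]
```

View pics/b_top.png

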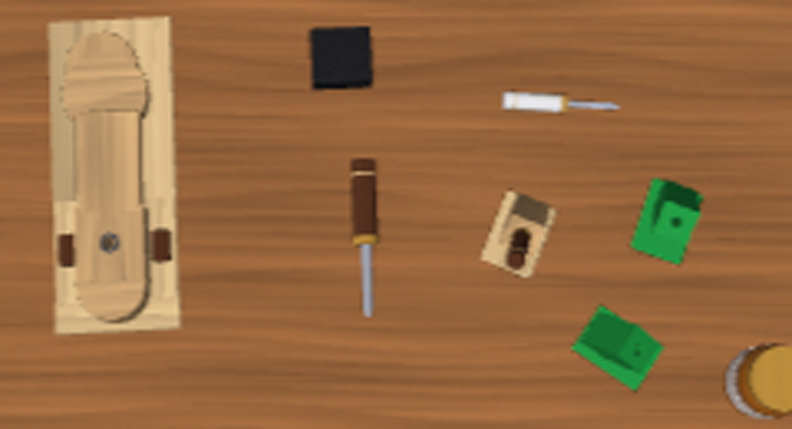

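View pics/b_scene.png

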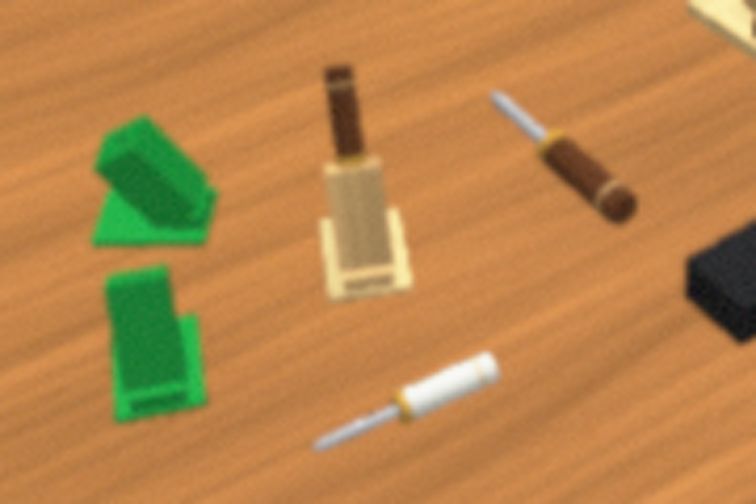

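The crops confirm it. The pin in the pale stand is the smaller dark one, so it's the one meant. The dark one lying on the bench is clearly longer, the third is white, and the other two stands are green. I'll go over the heel hole with the wrist camera first, then over the stand.

>>> play_rows --rows '[{"grip": 0, "dx": -13.6, "dy": -5, "dz": 0, "twist": 0}, {"grip": 0, "dx": -13.6, "dy": -5, "dz": 0, "twist": 0}, {"grip": 0, "dx": -13.6, "dy": -5, "dz": 0, "twist": 0}, {"grip": 0, "dx": -13.6, "dy": -5, "dz": 0, "twist": 0}, {"grip": 0, "dx": -13.6, "dy": -5, "dz": 0, "twist": 0}, {"grip": 0, "dx": -13.6, "dy": -5, "dz": 0, "twist": 0}, {"grip": 0, "dx": -13.6, "dy": -5, "dz": 0, "twist": 0}, {"grip": 0, "dx": -13.6, "dy": -5, "dz": 0, "twist": 0}, {"grip": 0, "dx": -13.6, "dy": -5, "dz": 0, "twist": 0}, {"grip": 0, "dx": -13.6, "dy": -5, "dz": 0, "twist": 0}, {"grip": 0, "dx": -13.6, "dy": -5, "dz": 0, "twist": 0}, {"grip": 0, "dx": -13.6, "dy": -5, "dz": 0, "twist": 0}]'

```text
t: 1.25
tool_pos: [0.5501, 0.2144, 0.2384]
tcp_rot: [0.673, 3.068, -0.001]
wrist_force: [-0.8, 0.4, -0.3]
gripper_width: 0.0876
```

Run:
```python
from h import *
im,K,W=grab("wrist"); s=get_state(); print(s["t"],np.round(s["tool_pos"],4),np.round(s["joint_pos"],3))
np.savez("hole1.npz",im=im,K=K,W=W)
cv2.imwrite("pics/c_wrist.png",im[:,:,::-1])
```

```text
1.3 [0.5484 0.2163 0.2383] [ 0.174  0.213  1.57   0.     1.359 -0.966]
```

View pics/c_wrist.png

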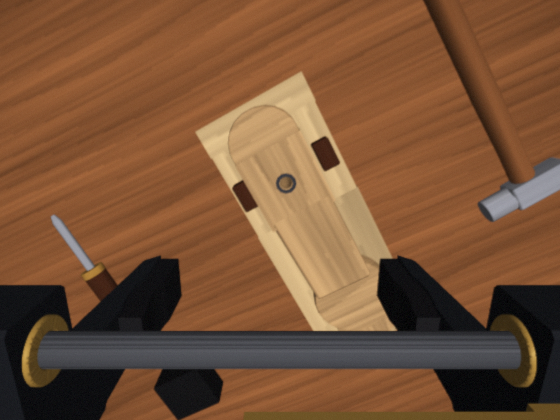

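The wrist view shows the bushing ring and hole at about (286,183). I'll fit the ring and cross-check its position against the top camera.

Run:
```python
from h import *
d=np.load("hole1.npz"); im,K,W=d["im"],d["K"],d["W"]
x0,y0=265,162
g=cv2.cvtColor(im,cv2.COLOR_RGB2HSV)[y0:y0+42,x0:x0+42]
m=((g[...,1]<90)&(g[...,2]<140)).astype(np.uint8)
n,l,st,c=cv2.connectedComponentsWithStats(m); i=1+np.argmax(st[1:,4]); 
cs,_=cv2.findContours((l==i).astype(np.uint8),cv2.RETR_EXTERNAL,cv2.CHAIN_APPROX_NONE); e=cv2.fitEllipse(cs[0]); uv=np.array(e[0])+[x0,y0]
print(e,uv,st[i],onz(K,W,uv,.06))
for a in (0,1):
    p=onz(K,W,uv-[e[1][0]/2,0],.06);q=onz(K,W,uv+[e[1][0]/2,0],.06)
print("ring dia",np.linalg.norm(p-q))
cv2.imwrite("pics/c2.png",cv2.resize(im[y0-20:y0+62,x0-20:x0+62,::-1],None,fx=6,fy=6,interpolation=cv2.INTER_NEAREST))
# top cam
im,K,W=grab("top"); g=cv2.cvtColor(im,cv2.COLOR_RGB2HSV)[214:234,203:223]
m=((g[...,1]<90)&(g[...,2]<140)); ys,xs=np.nonzero(m); print("top",xs.mean()+203,ys.mean()+214,len(xs),onz(K,W,(xs.mean()+203,ys.mean()+214),.06))
```

```text
((20.533763885498047, 20.951007843017578), (18.717132568359375, 19.39871597290039), 92.80863189697266) [285.53376389 182.95100784] [ 11  11  20  20 174] [0.5507436  0.22043511 0.06      ]
ring dia 0.017053426790041723
top 213.35406698564594 222.61244019138755 209 [0.55205527 0.21699619 0.06      ]
```

View pics/c2.png

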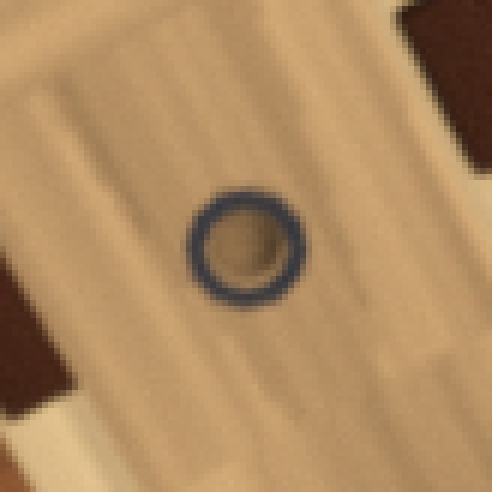

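>>> play_rows --rows '[{"grip": 0, "dx": -5.0, "dy": -11.7, "dz": -0.4, "twist": -1.3}, {"grip": 0, "dx": -5.0, "dy": -11.7, "dz": -0.4, "twist": -1.3}, {"grip": 0, "dx": -5.0, "dy": -11.7, "dz": -0.4, "twist": -1.3}, {"grip": 0, "dx": -5.0, "dy": -11.7, "dz": -0.4, "twist": -1.3}, {"grip": 0, "dx": -5.0, "dy": -11.7, "dz": -0.4, "twist": -1.3}, {"grip": 0, "dx": -5.0, "dy": -11.7, "dz": -0.4, "twist": -1.3}, {"grip": 0, "dx": -5.0, "dy": -11.7, "dz": -0.4, "twist": -1.3}, {"grip": 0, "dx": -5.0, "dy": -11.7, "dz": -0.4, "twist": -1.3}, {"grip": 0, "dx": -5.0, "dy": -11.7, "dz": -0.4, "twist": -1.3}, {"grip": 0, "dx": -5.0, "dy": -11.7, "dz": -0.4, "twist": -1.3}, {"grip": 0, "dx": -5.0, "dy": -11.7, "dz": -0.4, "twist": -1.3}]'

```text
t: 2.27
tool_pos: [0.5383, -0.1648, 0.2508]
tcp_rot: [0.459, 3.108, -0.0]
wrist_force: [-0.1, 1.0, 0.3]
gripper_width: 0.088
```

Run:
```python
from h import *
im,K,W=grab("wrist"); s=get_state(); print(s["t"],np.round(s["tool_pos"],4),np.round(s["joint_pos"],3))
np.savez("st1.npz",im=im,K=K,W=W)
cv2.imwrite("pics/d_wrist.png",im[:,:,::-1])
```

```text
2.3167 [ 0.5384 -0.1628  0.2506] [-5.050e-01  1.430e-01  1.626e+00  1.000e-03  1.373e+00 -1.785e+00]
```

View pics/d_wrist.png

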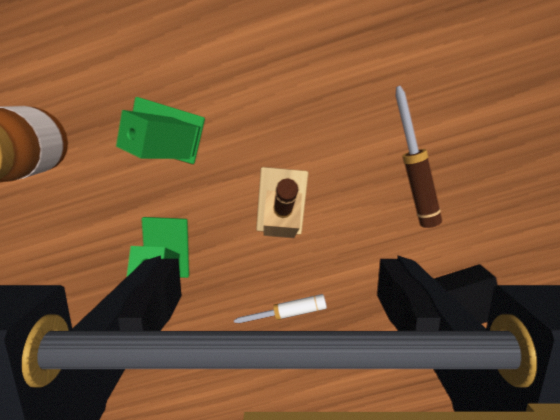

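The wrist view shows the stand's foot spanning roughly (258–308, 168–237), with the handle end at (287,188). I'll fit the foot corners at z = 6 mm and the handle end.

Run:
```python
from h import *
for i in range(3):
    s=get_state(); im,K,W=grab("wrist"); print(np.round(s["tool_pos"],4),np.round(s["tcp_rot"],4))
np.savez("st1.npz",im=im,K=K,W=W)
x0,y0=240,150
c=im[y0:y0+105,x0:x0+90]
cv2.imwrite("pics/d2.png",cv2.resize(c[:,:,::-1],None,fx=5.5,fy=5.5,interpolation=cv2.INTER_NEAREST))
```

```text
[ 0.5384 -0.1628  0.2506] [-4.5630e-01 -3.1079e+00 -1.5000e-03]
[ 0.5384 -0.1618  0.2505] [-4.5390e-01 -3.1081e+00 -1.8000e-03]
[ 0.5385 -0.1613  0.2505] [-4.5190e-01 -3.1084e+00 -1.6000e-03]
```

View pics/d2.png

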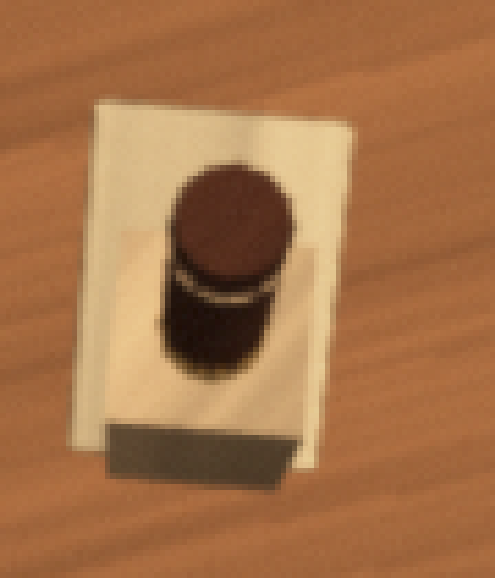

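The enlarged crop shows the foot corners at about (97,101), (353,125), (317,468) and (72,450), and the handle end disc at (234,222). Now to convert them to positions.

Run:
```python
from h import *
d=np.load("st1.npz"); K,W=d["K"],d["W"]
s=get_state(); print(np.round(s["tool_pos"],4)); 
f=lambda u,v:(240+u/5.5-.4,150+v/5.5-.4)
P=[onz(K,W,f(*c),.006) for c in [(97,101),(353,125),(317,468),(72,450)]]
print(np.round(P,4)); print([round(np.linalg.norm(P[i]-P[(i+1)%4]),4) for i in range(4)])
A,B,C,D=P
cen=np.mean(P,0); lx=((A-D)+(B-C)); lean=lx/np.linalg.norm(lx); print("foot",cen,"lean dir",lean,np.degrees(np.arctan2(lean[1],lean[0])))
ly=(A-B)+(D-C); print("side",np.degrees(np.arctan2(ly[1],ly[0])))
ax=.5*lean+np.array([0,0,.866]); mouth=np.array([cen[0],cen[1],0])+lean*.011+[0,0,.069]
end=mouth+.062*ax; ctr=mouth+.031*ax
print("mouth",mouth,"ctr",ctr,"end",end)
print("pred px crop mouth,end",[(proj(K,W,p)-[240,150]+.4)*5.5 for p in (mouth,end)])
for z in (.118,.1227): print("end meas",onz(K,W,f(234,222),z))
```

```text
[ 0.5386 -0.1611  0.2506]
[[ 0.5281 -0.1827  0.006 ]
 [ 0.547  -0.1356  0.006 ]
 [ 0.6147 -0.162   0.006 ]
 [ 0.5964 -0.2097  0.006 ]]
[np.float64(0.0508), np.float64(0.0726), np.float64(0.0511), np.float64(0.0735)]
foot [ 0.57154436 -0.17252356  0.006     ] lean dir [-0.93087863  0.36532859  0.        ] 158.57219415362442
side -111.4611291231765
mouth [ 0.5613047  -0.16850495  0.069     ] ctr [ 0.54687608 -0.16284236  0.095846  ] end [ 0.53244746 -0.15717976  0.122692  ]
pred px crop mouth,end [array([213.85574836, 328.86970998]), array([232.24705769, 229.41925078])]
end meas [ 0.53260341 -0.15692633  0.118     ]
end meas [ 0.53148525 -0.15664005  0.1227    ]
```

The foot measures 73 × 51 mm (given as 74 × 52), and the predicted handle end matches the measured one to within about 1 mm. The lean direction is at yaw 158.6°. I'll align the twist and go half way down.

>>> play_rows --rows '[{"grip": 0.2, "dx": -0.17, "dy": 0.03, "dz": 0.8, "twist": 0.8}, {"grip": 0.3, "dx": -0.17, "dy": 0.03, "dz": 1.6, "twist": 0.8}, {"grip": 0.4, "dx": -0.17, "dy": 0.03, "dz": 2.2, "twist": 0.8}, {"grip": 0.4, "dx": -0.17, "dy": 0.03, "dz": 2.2, "twist": 0.8}, {"grip": 0.4, "dx": -0.17, "dy": 0.03, "dz": 2.2, "twist": 0.8}, {"grip": 0.4, "dx": -0.17, "dy": 0.03, "dz": 2.2, "twist": 0.8}, {"grip": 0.4, "dx": -0.17, "dy": 0.03, "dz": 2.2, "twist": 0.8}]'

```text
t: 3.05
tool_pos: [0.5448, -0.164, 0.1866]
tcp_rot: [0.583, 3.084, -0.001]
wrist_force: [0.4, 0.5, -0.0]
gripper_width: 0.053
```

Run:
```python
from h import *
im,K,W=grab("wrist"); s=get_state(); print(s["t"],np.round(s["tool_pos"],4),s["gripper_width"])
R=Ro.from_rotvec(s["tcp_rot"]).as_matrix(); print(R.round(4))
np.savez("st2.npz",im=im,K=K,W=W)
cv2.imwrite("pics/e_wrist.png",im[:,:,::-1])
x0,y0=230,170
cv2.imwrite("pics/e2.png",cv2.resize(im[y0:y0+150,x0:x0+140,::-1],None,fx=4,fy=4,interpolation=cv2.INTER_NEAREST))
```

```text
3.1 [ 0.5447 -0.1642  0.1865] 0.05240894423684921
[[-9.310e-01  3.651e-01  2.600e-03]
 [ 3.651e-01  9.310e-01 -1.300e-03]
 [-2.900e-03 -3.000e-04 -1.000e+00]]
```

View pics/e_wrist.png

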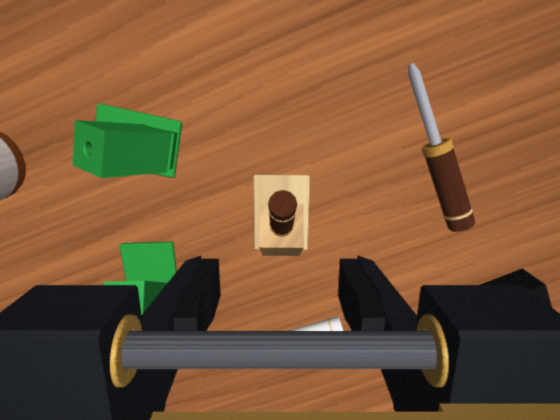

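View pics/e2.png

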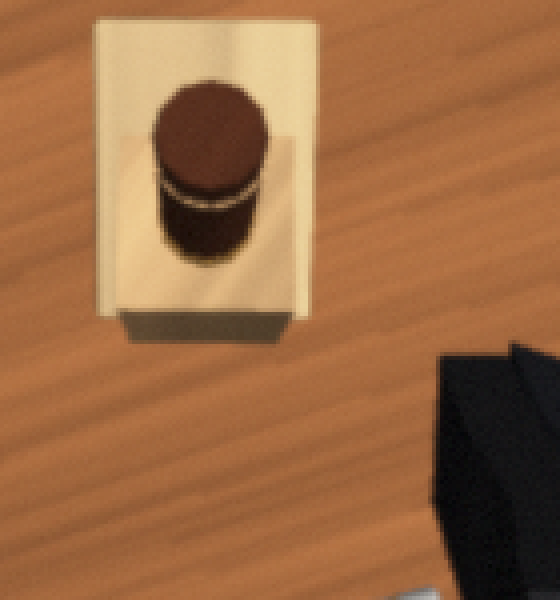

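Now the stand is square in the view. The handle end is at about (282.6,204) and the foot corners are clear. I'll re-measure and work out the grasp.

Run:
```python
from h import *
d=np.load("st2.npz"); K,W=d["K"],d["W"]
f=lambda u,v:(230+u/4-.4,170+v/4-.4)
P=[onz(K,W,f(*c),.006) for c in [(95,20),(318,22),(310,318),(98,316)]]
print([round(np.linalg.norm(P[i]-P[(i+1)%4]),4) for i in range(4)])
A,B,C,D=P
cen=np.mean(P,0); lx=((A-D)+(B-C)); lean=lx/np.linalg.norm(lx); print("foot",cen,np.degrees(np.arctan2(lean[1],lean[0])))
mouth=np.array([cen[0],cen[1],0])+lean*.011+[0,0,.069]
e=onz(K,W,f(211,137),.1219); v=e-mouth; print("mouth",mouth,"end",e,"len",np.linalg.norm(v),"lean",np.degrees(np.arccos(v[2]/np.linalg.norm(v))),np.degrees(np.arctan2(v[1],v[0])))
G=mouth+.037*v/np.linalg.norm(v); t=G-[0,0,.019]
s=get_state(); R=Ro.from_rotvec(s["tcp_rot"]).as_matrix()
print("TCP target",t,"units",R.T@(t-s["tool_pos"])/.03, s["tool_pos"], "axis in tool",R.T@v/np.linalg.norm(v))
```

```text
[np.float64(0.0508), np.float64(0.073), np.float64(0.0514), np.float64(0.0729)]
foot [ 0.57127699 -0.17262013  0.006     ] 158.27046003106742
mouth [ 0.56105863 -0.16854765  0.069     ] end [ 0.53172454 -0.15680155  0.1219    ] len 0.06161874353623397 lean 30.850862433801186 158.1776029556918
TCP target [ 0.54344449 -0.16149451  0.08176469] units [0.08163376 0.06940168 3.49054221] [ 0.54469649 -0.16418755  0.18648817] axis in tool [ 0.51032873  0.0033974  -0.8599727 ]
```

>>> play_rows --rows '[{"grip": 0.4, "dx": 0.08, "dy": 0.07, "dz": 1.0}, {"grip": 0.4, "dx": 0.08, "dy": 0.07, "dz": 2.0}, {"grip": 0.4, "dx": 0.08, "dy": 0.07, "dz": 2.8}, {"grip": 0.4, "dx": 0.08, "dy": 0.07, "dz": 3.3}, {"grip": 0.4, "dx": 0.08, "dy": 0.07, "dz": 3.48}, {"grip": 0.4, "dx": 0.08, "dy": 0.07, "dz": 3.48}, {"grip": 0.4, "dx": 0.08, "dy": 0.07, "dz": 3.48}, {"grip": 0.4, "dx": 0.08, "dy": 0.07, "dz": 3.48}]'

```text
$.rows[0]: bad value
```

Run:
```python
from h import *
im,K,W=grab("wrist"); s=get_state(); print(s["t"],np.round(s["tool_pos"],4),s["gripper_width"],s["wrist_force"].round(2) if hasattr(s["wrist_force"],'round') else s["wrist_force"])
cv2.imwrite("pics/f_wrist.png",im[:,:,::-1])
im,K,W=grab("scene")
cv2.imwrite("pics/f_scene.png",cv2.resize(im[150:290,130:300,::-1],None,fx=4,fy=4,interpolation=cv2.INTER_CUBIC))
```

```text
3.15 [ 0.5445 -0.1643  0.1863] 0.05285010784068042 [-0.37  0.14  0.12]
```

View pics/f_wrist.png

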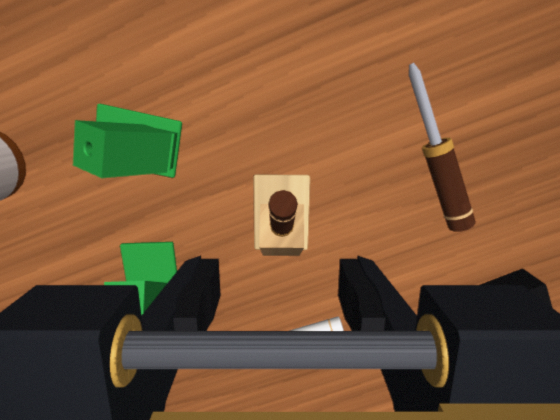

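View pics/f_scene.png

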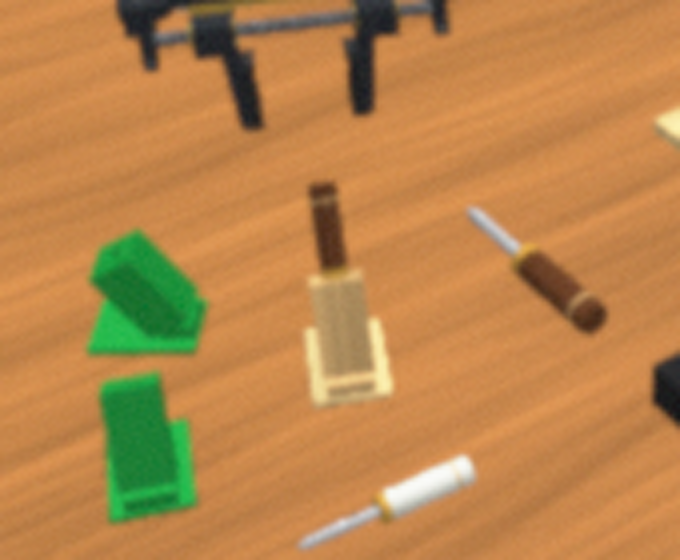

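The call was refused because every row needs all five fields. The arm hasn't moved, so I'll resend it in full.

>>> play_rows --rows '[{"grip": 0.4, "dx": 0.08, "dy": 0.07, "dz": 1.0, "twist": 0}, {"grip": 0.4, "dx": 0.08, "dy": 0.07, "dz": 2.0, "twist": 0}, {"grip": 0.4, "dx": 0.08, "dy": 0.07, "dz": 2.8, "twist": 0}, {"grip": 0.4, "dx": 0.08, "dy": 0.07, "dz": 3.3, "twist": 0}, {"grip": 0.4, "dx": 0.08, "dy": 0.07, "dz": 3.48, "twist": 0}, {"grip": 0.4, "dx": 0.08, "dy": 0.07, "dz": 3.48, "twist": 0}, {"grip": 0.4, "dx": 0.08, "dy": 0.07, "dz": 3.48, "twist": 0}, {"grip": 0.4, "dx": 0.08, "dy": 0.07, "dz": 3.48, "twist": 0}]'

```text
t: 3.87
tool_pos: [0.5434, -0.162, 0.082]
tcp_rot: [0.584, 3.084, -0.001]
wrist_force: [0.9, -0.7, 0.0]
gripper_width: 0.053
```

Run:
```python
from h import *
im,K,W=grab("wrist"); s=get_state(); print(s["t"],np.round(s["tool_pos"],4),s["gripper_width"],np.round(s["wrist_force"],2))
cv2.imwrite("pics/g_wrist.png",im[:,:,::-1])
im,K,W=grab("scene")
cv2.imwrite("pics/g_scene.png",cv2.resize(im[150:290,130:300,::-1],None,fx=4,fy=4,interpolation=cv2.INTER_CUBIC))
```

```text
3.9167 [ 0.5434 -0.162   0.082 ] 0.05277961916339062 [-0.25 -0.55 -0.4 ]
```

View pics/g_wrist.png

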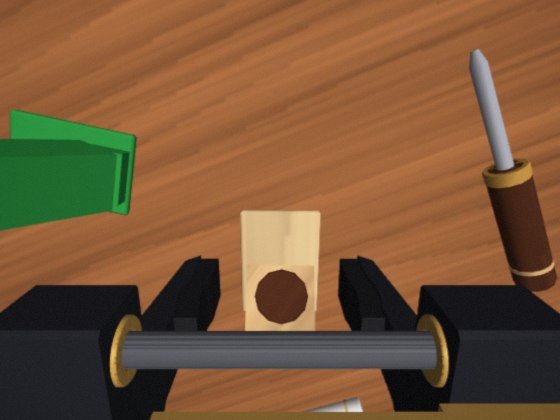

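View pics/g_scene.png

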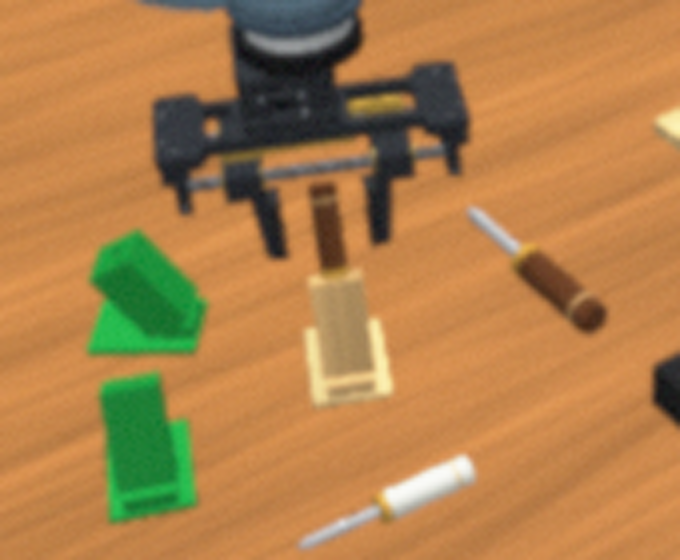

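The handle is centred between the fingers: the disc is at x≈281 and the finger mid is about 280. Closing with moderate force.

>>> play_rows --rows '[{"grip": 0.6, "dx": 0, "dy": 0, "dz": 0, "twist": 0}, {"grip": 0.7, "dx": 0, "dy": 0, "dz": 0, "twist": 0}, {"grip": 0.75, "dx": 0, "dy": 0, "dz": 0, "twist": 0}, {"grip": 0.78, "dx": 0, "dy": 0, "dz": 0, "twist": 0}, {"grip": 0.81, "dx": 0, "dy": 0, "dz": 0, "twist": 0}, {"grip": 0.9, "dx": 0, "dy": 0, "dz": 0, "twist": 0}, {"grip": 1.0, "dx": 0, "dy": 0, "dz": 0, "twist": 0}, {"grip": 1.0, "dx": 0, "dy": 0, "dz": 0, "twist": 0}, {"grip": 1.0, "dx": 0, "dy": 0, "dz": 0, "twist": 0}, {"grip": 1.0, "dx": 0, "dy": 0, "dz": 0, "twist": 0}]' --grip_force 12

```text
t: 4.8
tool_pos: [0.5422, -0.1613, 0.0803]
tcp_rot: [-0.585, -3.087, -0.0]
wrist_force: [0.6, 0.2, 0.2]
gripper_width: 0.0172
```

Run:
```python
from h import *
im,K,W=grab("wrist"); s=get_state(); print(s["t"],np.round(s["tool_pos"],4),s["gripper_width"],np.round(s["wrist_force"],2))
cv2.imwrite("pics/i_wrist.png",im[:,:,::-1])
im,K,W=grab("scene")
cv2.imwrite("pics/i_scene.png",cv2.resize(im[150:290,130:300,::-1],None,fx=4,fy=4,interpolation=cv2.INTER_CUBIC))
```

```text
4.85 [ 0.5423 -0.1614  0.0803] 0.01750501242988462 [-0.34 -0.21 -0.49]
```

View pics/i_wrist.png

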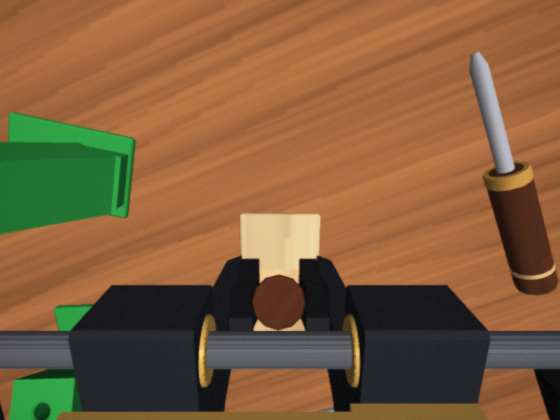

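View pics/i_scene.png

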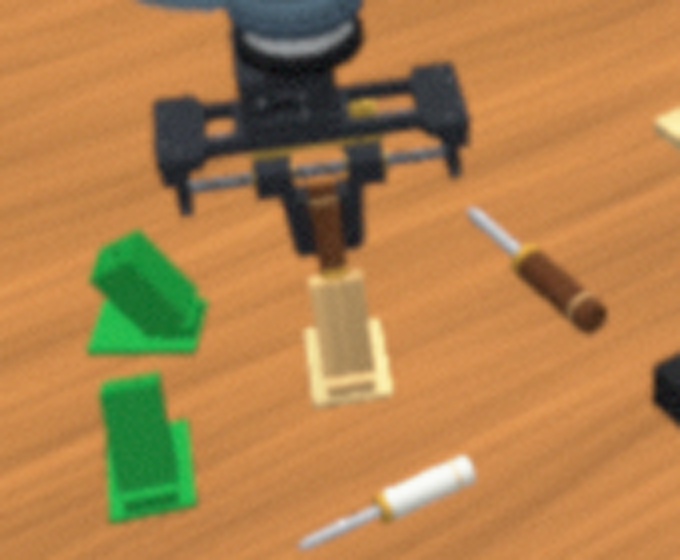

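The grip holds at 17.5 mm width with the stand unmoved. Next I'll draw it slowly along the axis, which in the tool frame is (0.505, 0, −0.863). First step is 15 mm, then check.

>>> play_rows --rows '[{"grip": 1.0, "dx": 0.05, "dy": 0, "dz": -0.086, "twist": 0}, {"grip": 1.0, "dx": 0.1, "dy": 0, "dz": -0.172, "twist": 0}, {"grip": 1.0, "dx": 0.15, "dy": 0, "dz": -0.258, "twist": 0}, {"grip": 1.0, "dx": 0.2, "dy": 0, "dz": -0.344, "twist": 0}, {"grip": 1.0, "dx": 0.25, "dy": 0, "dz": -0.43, "twist": 0}, {"grip": 1.0, "dx": 0.25, "dy": 0, "dz": -0.43, "twist": 0}, {"grip": 1.0, "dx": 0.25, "dy": 0, "dz": -0.43, "twist": 0}]'

```text
t: 5.48
tool_pos: [0.5353, -0.1587, 0.0935]
tcp_rot: [0.585, 3.086, -0.0]
wrist_force: [-0.5, -0.0, -0.9]
gripper_width: 0.0176
```

Run:
```python
from h import *
im,K,W=grab("wrist"); s=get_state(); print(s["t"],np.round(s["tool_pos"],4),s["gripper_width"],np.round(s["wrist_force"],2))
cv2.imwrite("pics/j_wrist.png",im[:,:,::-1])
im,K,W=grab("scene")
cv2.imwrite("pics/j_scene.png",cv2.resize(im[150:290,130:300,::-1],None,fx=4,fy=4,interpolation=cv2.INTER_CUBIC))
```

```text
5.5333 [ 0.5353 -0.1586  0.0933] 0.017390835433808153 [ 0.48  0.79 -0.14]
```

View pics/j_wrist.png

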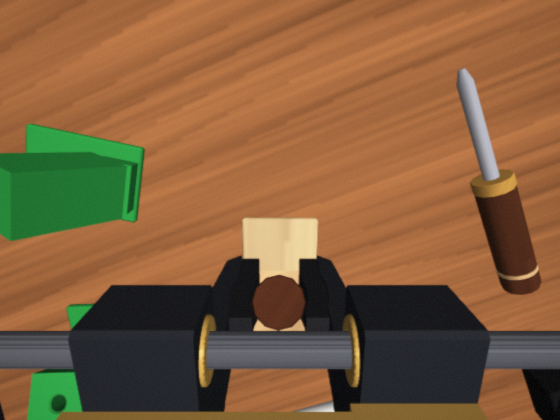

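View pics/j_scene.png

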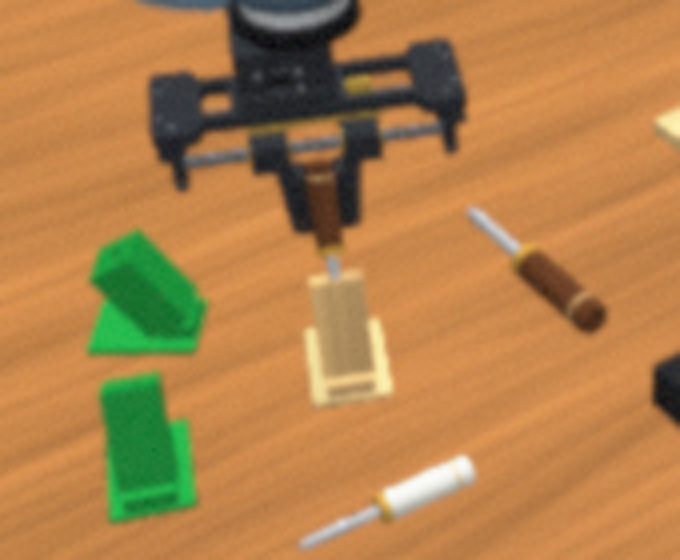

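The pin is coming out cleanly and the stand hasn't moved. I'll continue along the same line for another 66 mm.

>>> play_rows --rows '[{"grip": 1.0, "dx": 0.1, "dy": 0, "dz": -0.171, "twist": 0}, {"grip": 1.0, "dx": 0.2, "dy": 0, "dz": -0.342, "twist": 0}, {"grip": 1.0, "dx": 0.3, "dy": 0, "dz": -0.513, "twist": 0}, {"grip": 1.0, "dx": 0.4, "dy": 0, "dz": -0.684, "twist": 0}, {"grip": 1.0, "dx": 0.5, "dy": 0, "dz": -0.855, "twist": 0}, {"grip": 1.0, "dx": 0.6, "dy": 0, "dz": -1.026, "twist": 0}, {"grip": 1.0, "dx": 0.7, "dy": 0, "dz": -1.197, "twist": 0}, {"grip": 1.0, "dx": 0.8, "dy": 0, "dz": -1.368, "twist": 0}, {"grip": 1.0, "dx": 0.9, "dy": 0, "dz": -1.539, "twist": 0}, {"grip": 1.0, "dx": 1.0, "dy": 0, "dz": -1.71, "twist": 0}, {"grip": 1.0, "dx": 1.1, "dy": 0, "dz": -1.88, "twist": 0}, {"grip": 1.0, "dx": 1.1, "dy": 0, "dz": -1.88, "twist": 0}]'

```text
t: 6.58
tool_pos: [0.5047, -0.1466, 0.1508]
tcp_rot: [0.584, 3.085, -0.001]
wrist_force: [1.2, 0.4, 0.2]
gripper_width: 0.0175
```

>>> play_rows --rows '[{"grip": 1.0, "dx": 0, "dy": 0, "dz": -0.3, "twist": 0}, {"grip": 1.0, "dx": 0, "dy": 0, "dz": -0.6, "twist": 0}, {"grip": 1.0, "dx": 0, "dy": 0, "dz": -0.6, "twist": 0}, {"grip": 1.0, "dx": 0, "dy": 0, "dz": -0.6, "twist": 0}]'

```text
t: 6.92
tool_pos: [0.5052, -0.1469, 0.1685]
tcp_rot: [0.584, 3.085, -0.001]
wrist_force: [-0.9, -0.0, -0.1]
gripper_width: 0.0174
```

Run:
```python
from h import *
im,K,W=grab("wrist"); s=get_state(); print(s["t"],np.round(s["tool_pos"],4),s["gripper_width"],np.round(s["wrist_force"],2))
cv2.imwrite("pics/k_wrist.png",im[:,:,::-1])
im,K,W=grab("scene")
cv2.imwrite("pics/k_scene.png",cv2.resize(im[130:290,130:300,::-1],None,fx=3.7,fy=3.7,interpolation=cv2.INTER_CUBIC))
```

```text
6.9667 [ 0.5048 -0.1467  0.1679] 0.017308719920275672 [ 0.27  0.33 -0.54]
```

View pics/k_wrist.png

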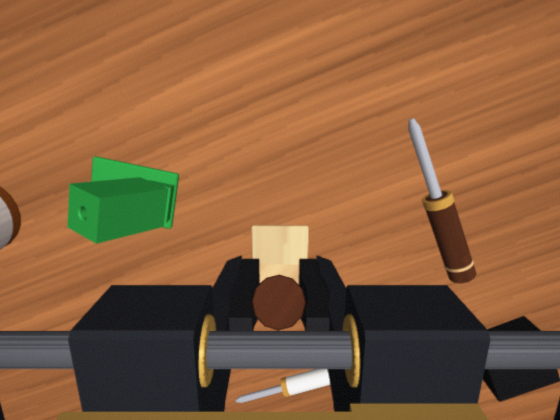

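View pics/k_scene.png

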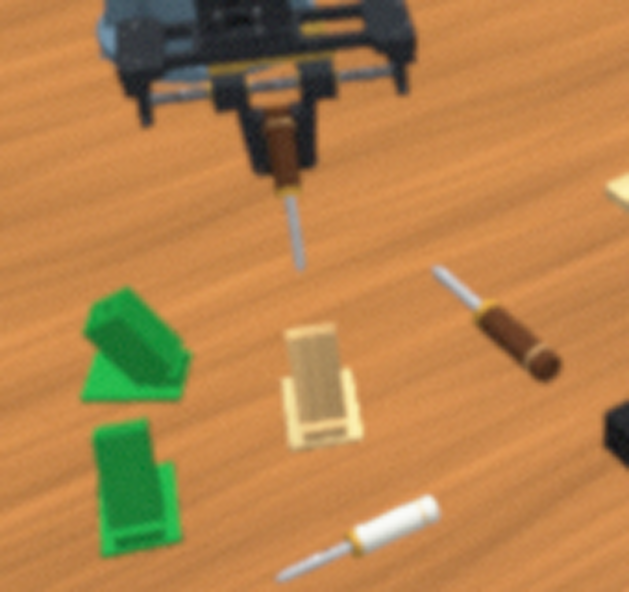

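The pin is fully out and the stand stands where it was.

The moves can't tilt the gripper, so the gauge hangs about 31° off in the hand. My plan is to push its tip gently against the fixed board's heel-side end edge so it pivots upright between the pads. Then I can see the tip in the wrist camera and insert it. First I'll view the board end and the hole with the arm settled.

>>> play_rows --rows '[{"grip": 1.0, "dx": 0.3, "dy": 1.1, "dz": -0.6, "twist": -0.4}, {"grip": 1.0, "dx": 0.6, "dy": 2.2, "dz": -1.2, "twist": -0.8}, {"grip": 1.0, "dx": 0.9, "dy": 3.3, "dz": -1.8, "twist": -1.2}, {"grip": 1.0, "dx": 1.2, "dy": 4.4, "dz": -2.4, "twist": -1.6}, {"grip": 1.0, "dx": 1.5, "dy": 5.5, "dz": -2.7, "twist": -2.0}, {"grip": 1.0, "dx": 1.8, "dy": 6.6, "dz": -2.7, "twist": -2.4}, {"grip": 1.0, "dx": 2.1, "dy": 7.7, "dz": -2.7, "twist": -2.8}, {"grip": 1.0, "dx": 2.4, "dy": 8.8, "dz": -2.7, "twist": -3.2}, {"grip": 1.0, "dx": 2.7, "dy": 9.9, "dz": -2.7, "twist": -3.58}, {"grip": 1.0, "dx": 3.0, "dy": 11.0, "dz": -2.7, "twist": -3.58}, {"grip": 1.0, "dx": 3.2, "dy": 11.85, "dz": -2.7, "twist": -3.58}, {"grip": 1.0, "dx": 3.2, "dy": 11.85, "dz": -2.7, "twist": -3.58}]'

```text
t: 8.02
tool_pos: [0.5448, 0.2238, 0.2479]
tcp_rot: [0.007, -3.141, -0.003]
wrist_force: [-1.0, 0.5, -0.4]
gripper_width: 0.0174
```

>>> play_rows --rows '[{"grip": 1.0, "dx": 0, "dy": 0, "dz": 0, "twist": 0}, {"grip": 1.0, "dx": 0, "dy": 0, "dz": 0, "twist": 0}, {"grip": 1.0, "dx": 0, "dy": 0, "dz": 0, "twist": 0}]'

```text
t: 8.27
tool_pos: [0.5451, 0.2183, 0.2482]
tcp_rot: [-0.001, -3.141, 0.001]
wrist_force: [0.5, 0.3, 0.4]
gripper_width: 0.0176
```

Run:
```python
from h import *
im,K,W=grab("wrist"); s=get_state(); print(s["t"],np.round(s["tool_pos"],4),s["gripper_width"],Ro.from_rotvec(s["tcp_rot"]).as_matrix()[:,0].round(4))
np.savez("hole2.npz",im=im,K=K,W=W)
cv2.imwrite("pics/l_wrist.png",im[:,:,::-1])
im,K,W=grab("scene")
cv2.imwrite("pics/l_scene.png",cv2.resize(im[70:270,210:410,::-1],None,fx=3,fy=3,interpolation=cv2.INTER_CUBIC))
```

```text
8.3167 [0.5452 0.2182 0.2484] 0.017488943936305765 [-1.0e+00  1.1e-03  4.0e-04]
```

View pics/l_wrist.png

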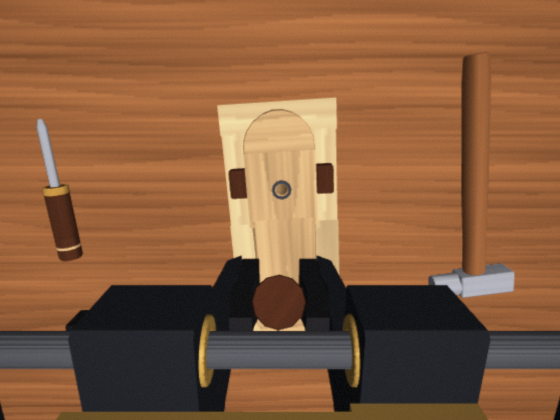

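View pics/l_scene.png

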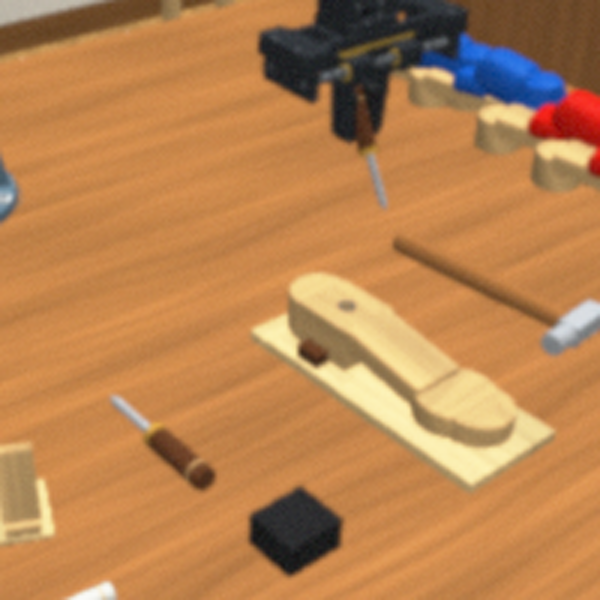

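In the wrist view the board's heel end edge runs from (219,107) to (336,99). The hole ring is at (281,189). Measuring both.

Run:
```python
from h import *
d=np.load("hole2.npz"); im,K,W=d["im"],d["K"],d["W"]
x0,y0=260,168
g=cv2.cvtColor(im,cv2.COLOR_RGB2HSV)[y0:y0+42,x0:x0+42]
m=((g[...,1]<90)&(g[...,2]<140)).astype(np.uint8)
n,l,st,c=cv2.connectedComponentsWithStats(m); i=1+np.argmax(st[1:,4]); 
cs,_=cv2.findContours((l==i).astype(np.uint8),cv2.RETR_EXTERNAL,cv2.CHAIN_APPROX_NONE); e=cv2.fitEllipse(cs[0]); uv=np.array(e[0])+[x0,y0]
print("hole",uv,e[1],onz(K,W,uv,.06))
for p in [(219,107),(336,99),(277,103)]: print("board",onz(K,W,p,.012))
print("heel end",onz(K,W,(279,110),.06))
cv2.imwrite("pics/l2.png",cv2.resize(im[85:215,205:350,::-1],None,fx=4.5,fy=4.5,interpolation=cv2.INTER_NEAREST))
# tip via scene camera with plane y=tool y
im,K,W=grab("scene"); s=get_state()
o,dd=ray(K,W,(210+384/3,70+206/3)); t=(s["tool_pos"][1]-o[1])/dd[1]; p=o+t*dd; print("tip scene",p,"rel tcp",p-s["tool_pos"])
o,dd=ray(K,W,(210+366/3,70+151/3)); t=(s["tool_pos"][1]-o[1])/dd[1]; p=o+t*dd; print("collar scene",p,"rel tcp",p-s["tool_pos"])
```

```text
hole [281.13714981 189.38033104] (17.95418930053711, 18.326833724975586) [0.55114673 0.21998953 0.06      ]
board [0.4772735  0.15727541 0.012     ]
board [0.46956711 0.27516138 0.012     ]
board [0.47340738 0.21591075 0.012     ]
heel end [0.4789072  0.21797699 0.06      ]
tip scene [0.59253787 0.21825859 0.19312442] rel tcp [ 4.71517858e-02  2.77555756e-17 -5.55478401e-02]
collar scene [0.56155615 0.21825859 0.23626885] rel tcp [ 1.61700678e-02  2.77555756e-17 -1.24034094e-02]
```

View pics/l2.png

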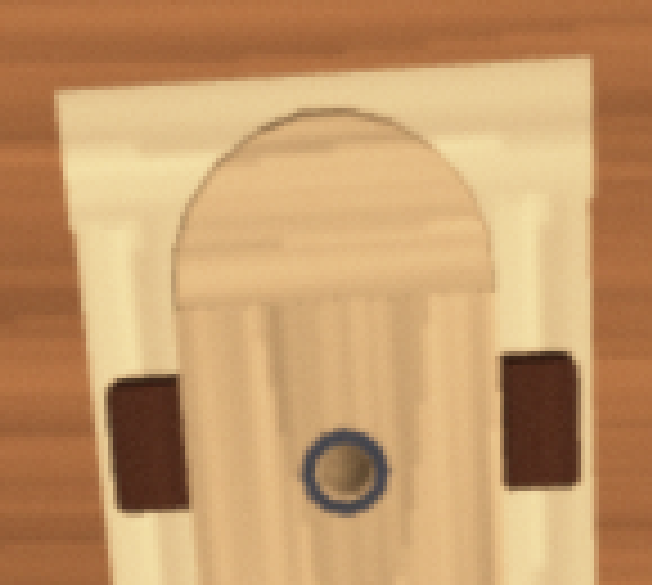

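The hole is at (0.5511, 0.2200). The board end is at x≈0.473 near y=0.22. The scene camera puts the tip at (+47, 0, −55.5) mm from the TCP, against (+45, 0, −57.5) predicted from the grasp, so they agree. I'll back off toward the robot and lower the tip in front of the board edge.

>>> play_rows --rows '[{"grip": 1.0, "dx": 1.2, "dy": 0.05, "dz": 0, "twist": 0}, {"grip": 1.0, "dx": 2.4, "dy": 0.05, "dz": 0, "twist": 0}, {"grip": 1.0, "dx": 3.6, "dy": 0.05, "dz": 0.3, "twist": 0}, {"grip": 1.0, "dx": 4.7, "dy": 0.05, "dz": 1.0, "twist": 0}, {"grip": 1.0, "dx": 4.7, "dy": 0.05, "dz": 2.2, "twist": 0}, {"grip": 1.0, "dx": 4.7, "dy": 0.05, "dz": 3.4, "twist": 0}, {"grip": 1.0, "dx": 4.7, "dy": 0.05, "dz": 4.6, "twist": 0}, {"grip": 1.0, "dx": 4.7, "dy": 0.05, "dz": 5.4, "twist": 0}, {"grip": 1.0, "dx": 4.7, "dy": 0.05, "dz": 6.0, "twist": 0}, {"grip": 1.0, "dx": 4.7, "dy": 0.05, "dz": 6.15, "twist": 0}, {"grip": 1.0, "dx": 4.7, "dy": 0.05, "dz": 6.15, "twist": 0}, {"grip": 1.0, "dx": 4.7, "dy": 0.05, "dz": 6.15, "twist": 0}]'

```text
t: 9.42
tool_pos: [0.405, 0.2207, 0.065]
tcp_rot: [0.0, 3.141, 0.0]
wrist_force: [0.7, -0.1, -1.2]
gripper_width: 0.0176
```

Run:
```python
from h import *
im,K,W=grab("scene"); s=get_state(); print(s["t"],np.round(s["tool_pos"],4),s["gripper_width"],np.round(s["wrist_force"],2))
cv2.imwrite("pics/m_scene.png",cv2.resize(im[90:230,210:400,::-1],None,fx=4,fy=4,interpolation=cv2.INTER_CUBIC))
```

```text
9.4667 [0.4055 0.2209 0.0655] 0.017393034734789287 [-0.15  0.42  0.22]
```

View pics/m_scene.png

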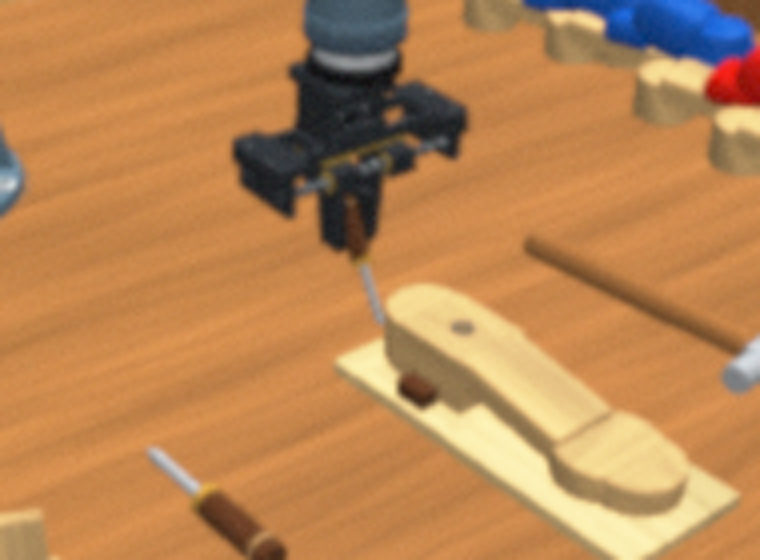

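The tip is about 20 mm short of the board edge and 10 mm up. With reduced grip, I'll push along an arc so the gauge pivots partly upright, then check.

>>> play_rows --rows '[{"grip": 1.0, "dx": -0.3, "dy": 0, "dz": 0.13, "twist": 0}, {"grip": 1.0, "dx": -0.57, "dy": 0, "dz": 0.13, "twist": 0}, {"grip": 1.0, "dx": -0.7, "dy": 0, "dz": 0.07, "twist": 0}, {"grip": 1.0, "dx": -0.84, "dy": 0, "dz": 0.0, "twist": 0}, {"grip": 1.0, "dx": -0.98, "dy": 0, "dz": -0.06, "twist": 0}, {"grip": 1.0, "dx": -1.11, "dy": 0, "dz": -0.11, "twist": 0}, {"grip": 1.0, "dx": -1.25, "dy": 0, "dz": -0.16, "twist": 0}, {"grip": 1.0, "dx": -1.38, "dy": 0, "dz": -0.2, "twist": 0}, {"grip": 1.0, "dx": -1.38, "dy": 0, "dz": -0.2, "twist": 0}]' --grip_force 6

```text
t: 10.22
tool_pos: [0.4466, 0.2209, 0.0705]
tcp_rot: [-0.001, 3.141, 0.0]
wrist_force: [-0.4, 0.1, -0.3]
gripper_width: 0.0177
```

Run:
```python
from h import *
im,K,W=grab("scene"); s=get_state(); print(s["t"],np.round(s["tool_pos"],4),s["gripper_width"],np.round(s["wrist_force"],2))
cv2.imwrite("pics/n_scene.png",cv2.resize(im[90:230,210:400,::-1],None,fx=4,fy=4,interpolation=cv2.INTER_CUBIC))
im,K,W=grab("wrist");cv2.imwrite("pics/n_wrist.png",im[:,:,::-1])
```

```text
10.2667 [0.4462 0.2209 0.0703] 0.017890488927642872 [ 0.13 -0.65  0.81]
```

View pics/n_scene.png

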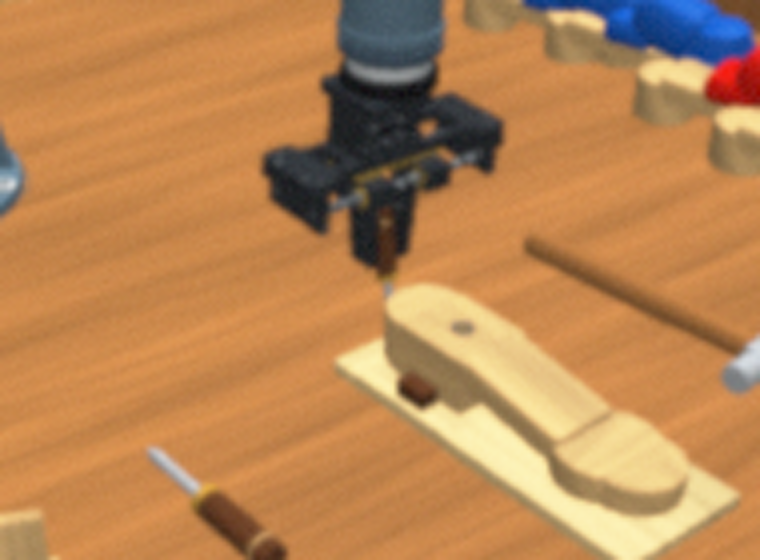

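View pics/n_wrist.png

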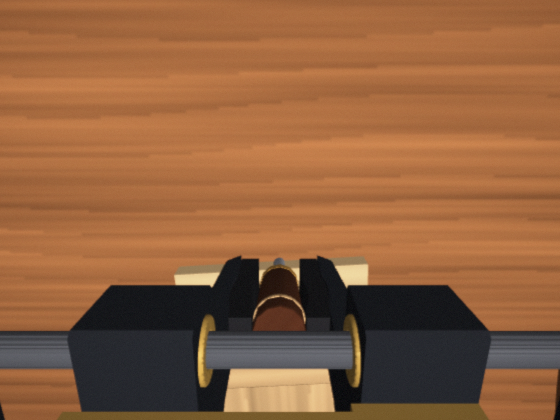

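It's pivoting as planned: in the wrist view the pin now shows at (279,262), just past the fingers. I'll continue to upright.

>>> play_rows --rows '[{"grip": 1.0, "dx": -0.14, "dy": 0, "dz": -0.05, "twist": 0}, {"grip": 1.0, "dx": -0.28, "dy": 0, "dz": -0.09, "twist": 0}, {"grip": 1.0, "dx": -0.42, "dy": 0, "dz": -0.12, "twist": 0}, {"grip": 1.0, "dx": -0.56, "dy": 0, "dz": -0.14, "twist": 0}, {"grip": 1.0, "dx": -0.7, "dy": 0, "dz": -0.15, "twist": 0}, {"grip": 1.0, "dx": -0.8, "dy": 0, "dz": -0.15, "twist": 0}, {"grip": 1.0, "dx": -0.8, "dy": 0, "dz": -0.15, "twist": 0}, {"grip": 1.0, "dx": -0.8, "dy": 0, "dz": -0.15, "twist": 0}]'

```text
t: 10.98
tool_pos: [0.4699, 0.2209, 0.0747]
tcp_rot: [-0.001, 3.141, 0.0]
wrist_force: [-1.7, -0.2, 0.9]
gripper_width: 0.0175
```

Run:
```python
from h import *
s=get_state(); print(s["t"],np.round(s["tool_pos"],4),s["gripper_width"],np.round(s["wrist_force"],2))
im,K,W=grab("wrist");cv2.imwrite("pics/o_wrist.png",im[:,:,::-1])
im,K,W=grab("scene")
cv2.imwrite("pics/o_scene.png",cv2.resize(im[90:230,210:400,::-1],None,fx=4,fy=4,interpolation=cv2.INTER_CUBIC))
```

```text
10.9833 [0.4699 0.2209 0.0747] 0.017510810665714898 [-1.69 -0.21  0.89]
```

View pics/o_wrist.png

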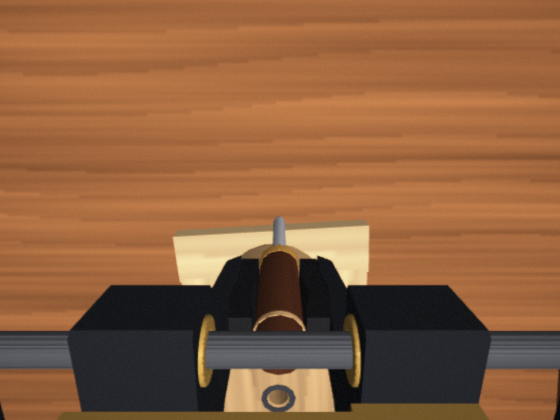

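View pics/o_scene.png

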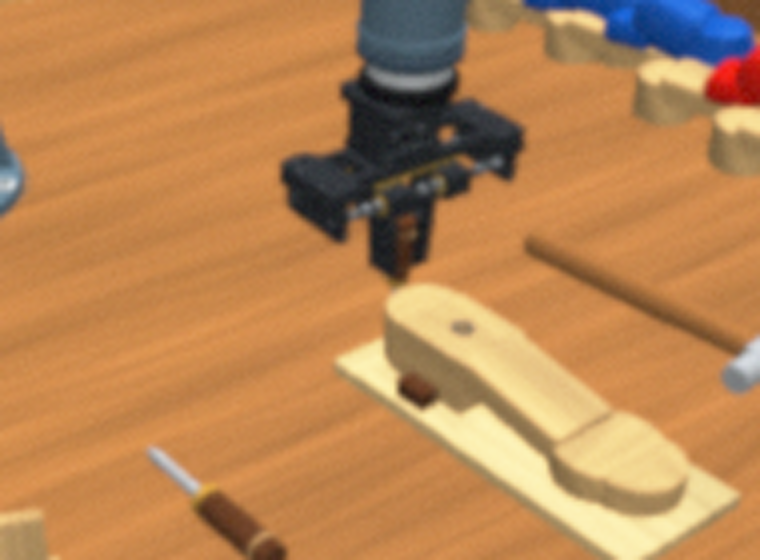

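The pin now looks nearly upright, with its tip at (279,218) where about 224 would be exactly vertical. I'll back off the edge, lift, and move to just short of the hole, then measure the tilt and the tip there.

>>> play_rows --rows '[{"grip": 1.0, "dx": 0.1, "dy": 0, "dz": -0.1, "twist": 0}, {"grip": 1.0, "dx": 0.15, "dy": 0, "dz": -0.8, "twist": 0}, {"grip": 1.0, "dx": 0.15, "dy": 0, "dz": -1.8, "twist": 0}, {"grip": 1.0, "dx": 0.15, "dy": 0, "dz": -2.8, "twist": 0}, {"grip": 1.0, "dx": -0.6, "dy": 0, "dz": -3.0, "twist": 0}, {"grip": 1.0, "dx": -1.2, "dy": 0, "dz": -3.0, "twist": 0}, {"grip": 1.0, "dx": -1.8, "dy": 0, "dz": -3.0, "twist": 0}, {"grip": 1.0, "dx": -2.1, "dy": 0, "dz": -3.0, "twist": 0}, {"grip": 1.0, "dx": -2.1, "dy": 0, "dz": -3.0, "twist": 0}, {"grip": 1.0, "dx": -2.1, "dy": 0, "dz": -3.0, "twist": 0}, {"grip": 1.0, "dx": -2.1, "dy": 0, "dz": -3.0, "twist": 0}]' --grip_force 12

```text
t: 12.0
tool_pos: [0.5315, 0.221, 0.1641]
tcp_rot: [0.001, -3.14, 0.0]
wrist_force: [-0.2, 0.2, -0.6]
gripper_width: 0.0176
```

Run:
```python
from h import *
s=get_state(); print(s["t"],np.round(s["tool_pos"],4),s["gripper_width"],np.round(s["wrist_force"],2))
im,K,W=grab("wrist");cv2.imwrite("pics/p_wrist.png",im[:,:,::-1]); np.savez("p.npz",im=im,K=K,W=W)
cv2.imwrite("pics/p2.png",cv2.resize(im[150:350,200:360,::-1],None,fx=3,fy=3,interpolation=cv2.INTER_NEAREST))
im,K,W=grab("scene"); np.savez("ps.npz",im=im,K=K,W=W)
cv2.imwrite("pics/p_scene.png",cv2.resize(im[70:210,230:400,::-1],None,fx=4,fy=4,interpolation=cv2.INTER_CUBIC))
```

```text
12.0 [0.5315 0.221  0.1641] 0.01759354359752985 [-0.19  0.21 -0.65]
```

View pics/p_wrist.png

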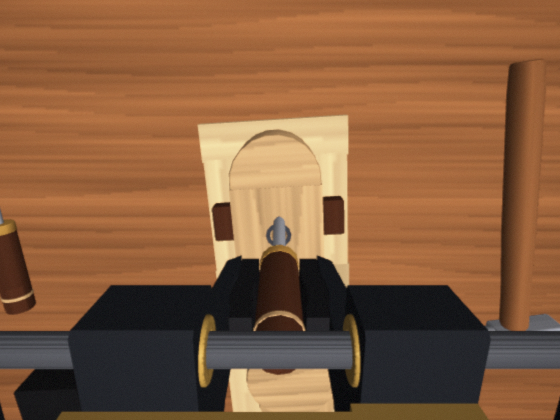

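View pics/p2.png

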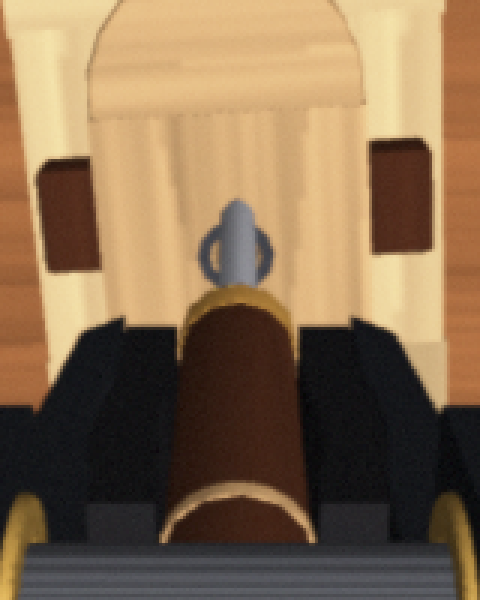

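View pics/p_scene.png

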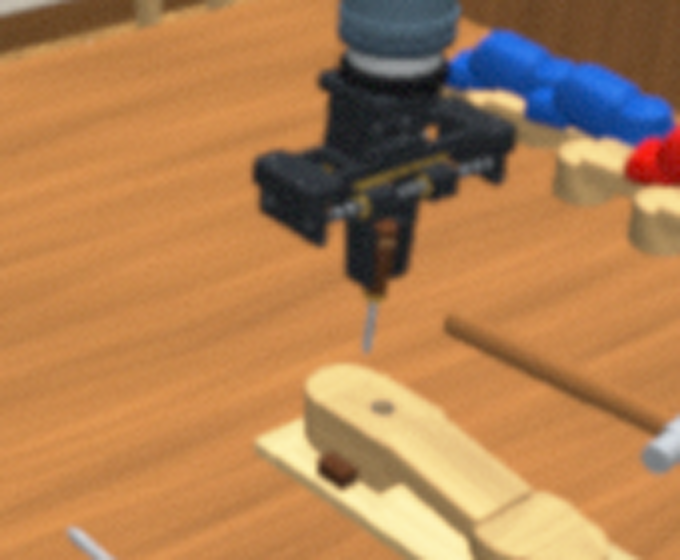

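The gauge now points almost straight down, with its tip at wrist (279.3,217) and scene (321.8,157.5). I'll triangulate the tip across the two views and re-measure the hole ring.

Run:
```python
from h import *
d=np.load("p.npz"); K,W=d["K"],d["W"]; e=np.load("ps.npz")
s=get_state(); T=s["tool_pos"]
def tri(a,b):
    o1,d1=ray(K,W,a); o2,d2=ray(e["K"],e["W"],b)
    t=np.linalg.lstsq(np.c_[d1,-d2],o2-o1,rcond=None)[0]; p,q=o1+t[0]*d1,o2+t[1]*d2; return (p+q)/2,np.linalg.norm(p-q)
tip,g=tri((279.0,217.2),(321.5,157)); print("tip",tip,"gap",g,"rel",tip-T)
# wrist ray at given distance 88 from grasp point, in plane
o,dd=ray(K,W,(279.0,217.2)); G=T+[0,0,.019]
for z in (-.065,-.068,-.070,-.073): p=o+dd*((T[2]+z-o[2])/dd[2]); print(z,p-T,np.linalg.norm(p-G))
# hole again from wrist ring extents in p2 crop: x 199..272, y 217..290?
print("hole",onz(K,W,(200+235.5/3-.3,150+254/3-.3),.06))
```

```text
tip [0.52583905 0.22152606 0.09796023] gap 0.0018961901115466888 rel [-0.00573319  0.00049957 -0.06633857]
-0.065 [-0.00676833 -0.00025691 -0.065     ] 0.08427263098697423
-0.068 [-0.0057934  -0.00025804 -0.068     ] 0.08719306190990633
-0.07 [-0.00514344 -0.00025879 -0.07      ] 0.08914887527804563
-0.073 [-0.00416851 -0.00025992 -0.073     ] 0.09209475558320267
hole [0.55080741 0.22018623 0.06      ]
```

The tip is at about (−5.5, 0, −69) mm from the TCP, so the tilt is roughly 3.6°, well within the hole's play. The hole is at (0.551, 0.2201). I'll bring the tip to just above the mouth and look.

>>> play_rows --rows '[{"grip": 1.0, "dx": -0.4, "dy": -0.02, "dz": 0, "twist": 0}, {"grip": 1.0, "dx": -0.82, "dy": -0.02, "dz": 0.3, "twist": 0}, {"grip": 1.0, "dx": -0.82, "dy": -0.02, "dz": 0.7, "twist": 0}, {"grip": 1.0, "dx": -0.82, "dy": -0.02, "dz": 1.0, "twist": 0}, {"grip": 1.0, "dx": -0.82, "dy": -0.02, "dz": 1.0, "twist": 0}, {"grip": 1.0, "dx": -0.82, "dy": -0.02, "dz": 1.0, "twist": 0}, {"grip": 1.0, "dx": -0.82, "dy": -0.02, "dz": 1.0, "twist": 0}]'

```text
t: 12.68
tool_pos: [0.5566, 0.2204, 0.1345]
tcp_rot: [0.001, -3.141, 0.0]
wrist_force: [0.4, -0.0, -0.5]
gripper_width: 0.0177
```

Run:
```python
from h import *
s=get_state(); print(s["t"],np.round(s["tool_pos"],4),s["gripper_width"],np.round(s["wrist_force"],2))
im,K,W=grab("wrist");np.savez("q.npz",im=im,K=K,W=W)
cv2.imwrite("pics/q2.png",cv2.resize(im[150:270,220:340,::-1],None,fx=5,fy=5,interpolation=cv2.INTER_NEAREST))
print("pred hole px",proj(K,W,[.551,.2201,.06]))
im,K,W=grab("scene")
cv2.imwrite("pics/q_scene.png",cv2.resize(im[100:210,250:370,::-1],None,fx=5,fy=5,interpolation=cv2.INTER_CUBIC))
print("scene hole pred",(proj(K,W,[.551,.2201,.06])-[250,100])*5)
```

```text
12.6833 [0.5566 0.2204 0.1345] 0.017673739531356078 [ 0.42 -0.   -0.52]
pred hole px [278.76620218 213.9116056 ]
scene hole pred [376.2221955  356.56750978]
```

View pics/q2.png

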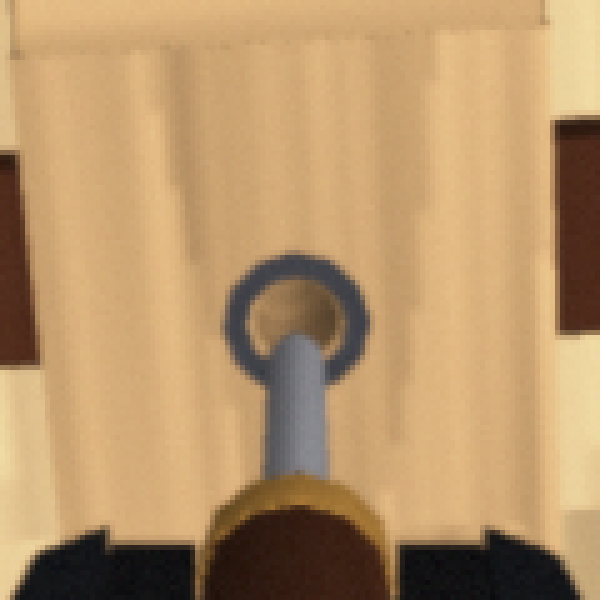

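View pics/q_scene.png

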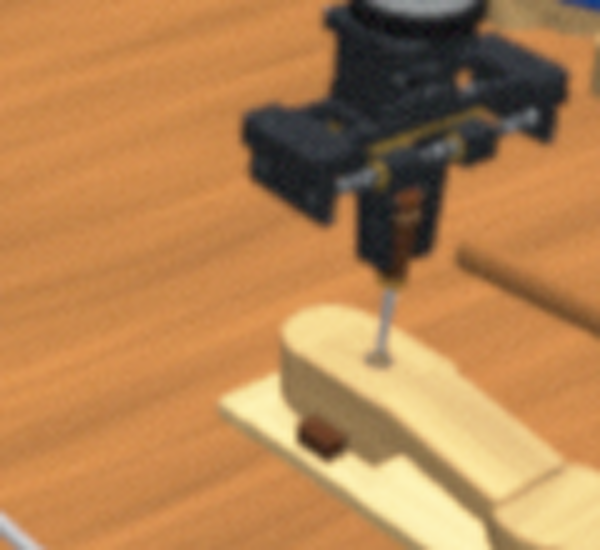

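The tip sits about 2 mm to the +x side of the ring centre (297,320 in the crop), well inside the hole. I'll lower it slowly with a small −x correction, to roughly 20 mm depth.

>>> play_rows --rows '[{"grip": 1.0, "dx": 0.05, "dy": 0, "dz": 0.0, "twist": 0}, {"grip": 1.0, "dx": 0.05, "dy": 0, "dz": 0.1, "twist": 0}, {"grip": 1.0, "dx": 0.05, "dy": 0, "dz": 0.2, "twist": 0}, {"grip": 1.0, "dx": 0.06, "dy": 0, "dz": 0.3, "twist": 0}, {"grip": 1.0, "dx": 0.06, "dy": 0, "dz": 0.4, "twist": 0}, {"grip": 1.0, "dx": 0.07, "dy": 0, "dz": 0.5, "twist": 0}, {"grip": 1.0, "dx": 0.08, "dy": 0, "dz": 0.6, "twist": 0}, {"grip": 1.0, "dx": 0.09, "dy": 0, "dz": 0.7, "twist": 0}, {"grip": 1.0, "dx": 0.1, "dy": 0, "dz": 0.8, "twist": 0}, {"grip": 1.0, "dx": 0.1, "dy": 0, "dz": 0.85, "twist": 0}, {"grip": 1.0, "dx": 0.1, "dy": 0, "dz": 0.85, "twist": 0}]' --grip_force 7

```text
t: 13.7
tool_pos: [0.5539, 0.2203, 0.1086]
tcp_rot: [0.001, -3.141, 0.0]
wrist_force: [0.4, -0.7, -0.6]
gripper_width: 0.018
```

Run:
```python
from h import *
s=get_state(); print(s["t"],np.round(s["tool_pos"],4),s["gripper_width"],np.round(s["wrist_force"],2))
im,K,W=grab("wrist")
cv2.imwrite("pics/r2.png",cv2.resize(im[150:350,200:360,::-1],None,fx=3,fy=3,interpolation=cv2.INTER_NEAREST))
im,K,W=grab("scene")
cv2.imwrite("pics/r_scene.png",cv2.resize(im[100:210,250:370,::-1],None,fx=5,fy=5,interpolation=cv2.INTER_CUBIC))
```

```text
13.7 [0.5539 0.2203 0.1086] 0.01804755283396057 [ 0.35 -0.73 -0.62]
```

View pics/r2.png

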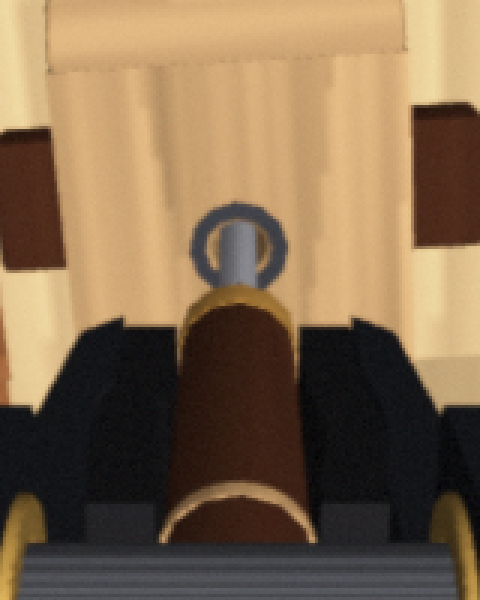

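View pics/r_scene.png

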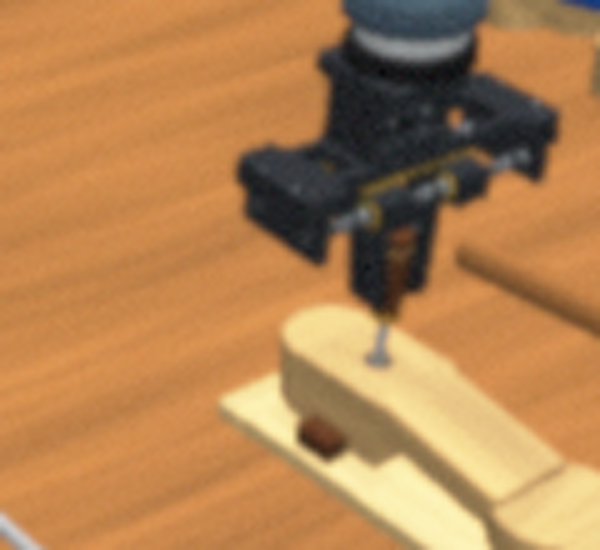

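The pin is in the hole with no side load. Continuing down to just above seated.

>>> play_rows --rows '[{"grip": 1.0, "dx": 0.01, "dy": 0, "dz": 0.1, "twist": 0}, {"grip": 1.0, "dx": 0.02, "dy": 0, "dz": 0.2, "twist": 0}, {"grip": 1.0, "dx": 0.03, "dy": 0, "dz": 0.3, "twist": 0}, {"grip": 1.0, "dx": 0.04, "dy": 0, "dz": 0.4, "twist": 0}, {"grip": 1.0, "dx": 0.05, "dy": 0, "dz": 0.5, "twist": 0}, {"grip": 1.0, "dx": 0.06, "dy": 0, "dz": 0.6, "twist": 0}, {"grip": 1.0, "dx": 0.07, "dy": 0, "dz": 0.7, "twist": 0}, {"grip": 1.0, "dx": 0.08, "dy": 0, "dz": 0.8, "twist": 0}, {"grip": 1.0, "dx": 0.08, "dy": 0, "dz": 0.9, "twist": 0}, {"grip": 1.0, "dx": 0.08, "dy": 0, "dz": 0.95, "twist": 0}, {"grip": 1.0, "dx": 0.08, "dy": 0, "dz": 0.95, "twist": 0}, {"grip": 1.0, "dx": 0.08, "dy": 0, "dz": 0.95, "twist": 0}]'

```text
t: 14.8
tool_pos: [0.5516, 0.2203, 0.0803]
tcp_rot: [0.001, -3.141, 0.0]
wrist_force: [2.1, -0.2, -0.9]
gripper_width: 0.0177
```

Run:
```python
from h import *
s=get_state(); print(s["t"],np.round(s["tool_pos"],4),s["gripper_width"],np.round(s["wrist_force"],2))
im,K,W=grab("wrist")
cv2.imwrite("pics/s2.png",cv2.resize(im[150:350,200:360,::-1],None,fx=3,fy=3,interpolation=cv2.INTER_NEAREST))
im,K,W=grab("scene")
cv2.imwrite("pics/s_scene.png",cv2.resize(im[100:210,250:370,::-1],None,fx=5,fy=5,interpolation=cv2.INTER_CUBIC))
```

```text
14.8 [0.5516 0.2203 0.0803] 0.017683785908691237 [ 2.08 -0.24 -0.94]
```

View pics/s2.png

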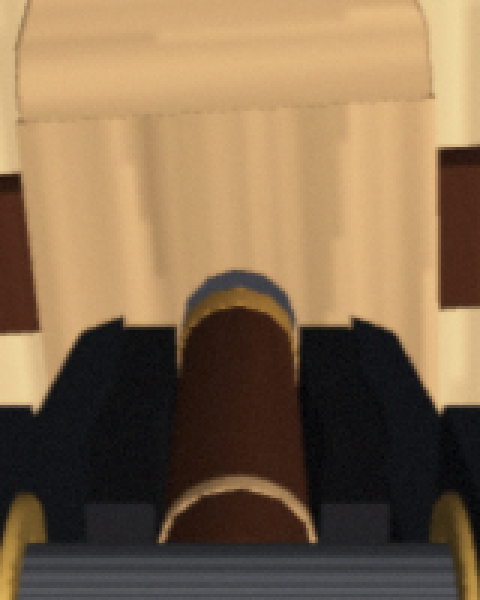

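View pics/s_scene.png

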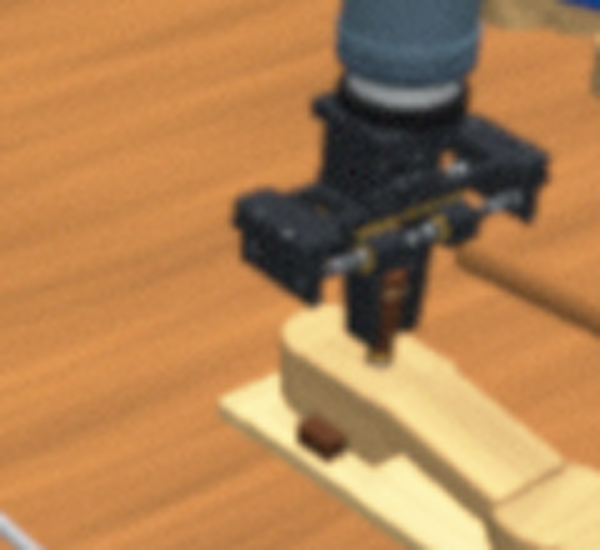

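About 3 mm of gap remains and the side load is only 2 N. I'll lower the last bit until the vertical force rises.

>>> play_rows --rows '[{"grip": 1.0, "dx": 0, "dy": 0, "dz": 0.05, "twist": 0}, {"grip": 1.0, "dx": 0, "dy": 0, "dz": 0.1, "twist": 0}, {"grip": 1.0, "dx": 0, "dy": 0, "dz": 0.13, "twist": 0}, {"grip": 1.0, "dx": 0, "dy": 0, "dz": 0.13, "twist": 0}]'

```text
t: 15.23
tool_pos: [0.5517, 0.2203, 0.0766]
tcp_rot: [0.001, -3.141, 0.0]
wrist_force: [0.5, 0.6, -0.5]
gripper_width: 0.0175
```

Run:
```python
from h import *
s=get_state(); print(s["t"],np.round(s["tool_pos"],4),s["gripper_width"],np.round(s["wrist_force"],2))
im,K,W=grab("wrist")
cv2.imwrite("pics/t2.png",cv2.resize(im[200:280,230:330,::-1],None,fx=6,fy=6,interpolation=cv2.INTER_NEAREST))
```

```text
15.2333 [0.5517 0.2203 0.0766] 0.01749555082131059 [ 0.55  0.6  -0.51]
```

View pics/t2.png

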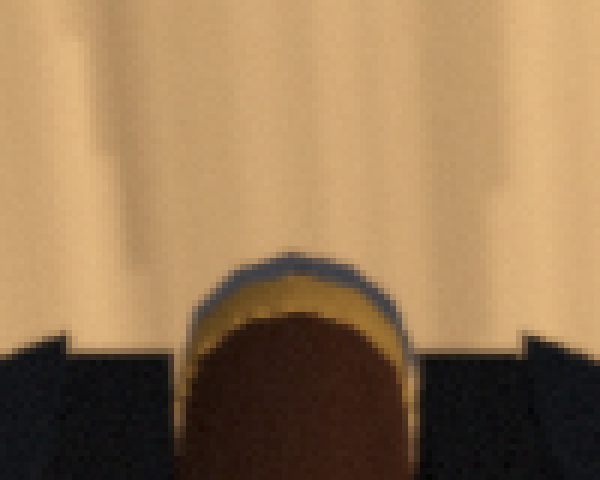

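There's no vertical force yet and a sliver of ring is still visible at (295,268), so the gap is a millimetre or two. I'll go a little further.

>>> play_rows --rows '[{"grip": 1.0, "dx": 0, "dy": 0, "dz": 0.03, "twist": 0}, {"grip": 1.0, "dx": 0, "dy": 0, "dz": 0.06, "twist": 0}, {"grip": 1.0, "dx": 0, "dy": 0, "dz": 0.09, "twist": 0}, {"grip": 1.0, "dx": 0, "dy": 0, "dz": 0.09, "twist": 0}]'

```text
t: 15.62
tool_pos: [0.5524, 0.2204, 0.0755]
tcp_rot: [-0.001, 3.14, -0.0]
wrist_force: [-2.3, -1.1, 9.4]
gripper_width: 0.0177
```

Run:
```python
from h import *
s=get_state(); print(s["t"],np.round(s["tool_pos"],4),s["gripper_width"],np.round(s["wrist_force"],2))
im,K,W=grab("wrist")
cv2.imwrite("pics/u2.png",cv2.resize(im[200:280,230:330,::-1],None,fx=6,fy=6,interpolation=cv2.INTER_NEAREST))
im,K,W=grab("scene")
cv2.imwrite("pics/u_scene.png",cv2.resize(im[100:210,250:370,::-1],None,fx=5,fy=5,interpolation=cv2.INTER_CUBIC))
```

```text
15.6167 [0.5524 0.2204 0.0755] 0.01768125469020125 [-2.34 -1.06  9.37]
```

View pics/u2.png

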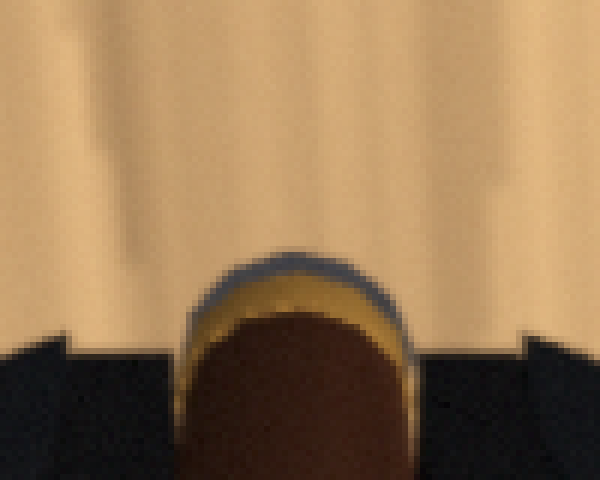

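View pics/u_scene.png

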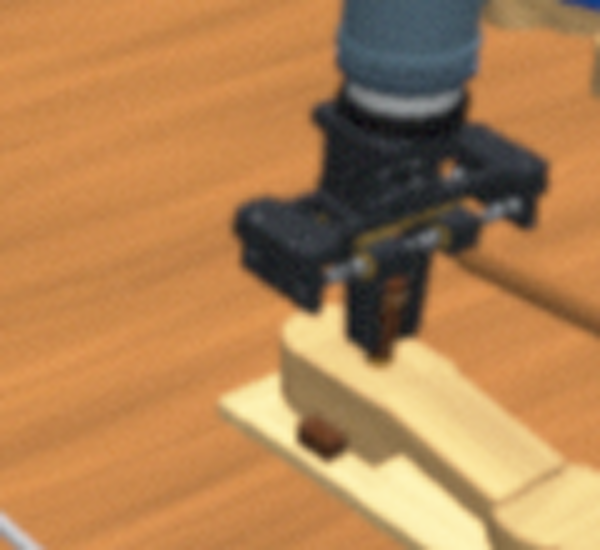

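There's now 9.4 N upward at z = 0.0755, against about 0.077 expected, so the collar is seated within the hole's play. I'll relieve the press, centre about 1 mm, hold briefly, then open.

>>> play_rows --rows '[{"grip": 1.0, "dx": 0.03, "dy": 0, "dz": -0.02, "twist": 0}, {"grip": 1.0, "dx": 0.03, "dy": 0, "dz": -0.04, "twist": 0}, {"grip": 1.0, "dx": 0.03, "dy": 0, "dz": -0.04, "twist": 0}, {"grip": 1.0, "dx": 0.03, "dy": 0, "dz": -0.04, "twist": 0}]'

```text
t: 16.05
tool_pos: [0.5514, 0.2204, 0.0756]
tcp_rot: [-0.001, 3.141, 0.0]
wrist_force: [1.7, -0.3, 3.1]
gripper_width: 0.0178
```

Run:
```python
from h import *
s=get_state(); print(s["t"],np.round(s["tool_pos"],4),s["gripper_width"],np.round(s["wrist_force"],2))
im,K,W=grab("wrist")
cv2.imwrite("pics/v2.png",cv2.resize(im[200:280,230:330,::-1],None,fx=6,fy=6,interpolation=cv2.INTER_NEAREST))
```

```text
16.05 [0.5514 0.2204 0.0756] 0.01778361971175561 [ 1.74 -0.27  3.1 ]
```

View pics/v2.png

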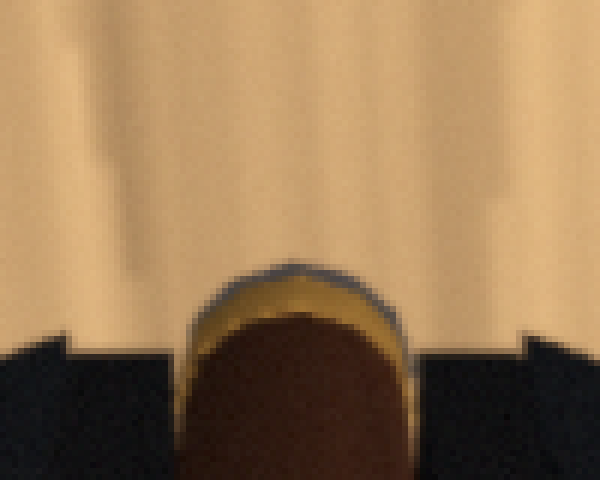

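The press is down to 3 N, the collar is on the wood and better centred. Now I'll release gently and look before leaving.

>>> play_rows --rows '[{"grip": 0.78, "dx": 0, "dy": 0, "dz": 0, "twist": 0}, {"grip": 0.74, "dx": 0, "dy": 0, "dz": 0, "twist": 0}, {"grip": 0.7, "dx": 0, "dy": 0, "dz": 0, "twist": 0}, {"grip": 0.6, "dx": 0, "dy": 0, "dz": 0, "twist": 0}, {"grip": 0.4, "dx": 0, "dy": 0, "dz": 0, "twist": 0}, {"grip": 0.3, "dx": 0, "dy": 0, "dz": 0, "twist": 0}, {"grip": 0.3, "dx": 0, "dy": 0, "dz": 0, "twist": 0}, {"grip": 0.3, "dx": 0, "dy": 0, "dz": 0, "twist": 0}, {"grip": 0.3, "dx": 0, "dy": 0, "dz": 0, "twist": 0}, {"grip": 0.3, "dx": 0, "dy": 0, "dz": 0, "twist": 0}]'

```text
t: 16.93
tool_pos: [0.5509, 0.2203, 0.0752]
tcp_rot: [-0.001, 3.142, 0.0]
wrist_force: [1.2, 0.4, -0.7]
gripper_width: 0.0617
```

Run:
```python
from h import *
s=get_state(); print(s["t"],np.round(s["tool_pos"],4),s["gripper_width"],np.round(s["wrist_force"],2))
im,K,W=grab("wrist")
cv2.imwrite("pics/w2.png",cv2.resize(im[180:380,180:380,::-1],None,fx=3,fy=3,interpolation=cv2.INTER_NEAREST))
```

```text
16.9333 [0.5509 0.2203 0.0752] 0.061705111399407264 [ 1.16  0.39 -0.71]
```

View pics/w2.png

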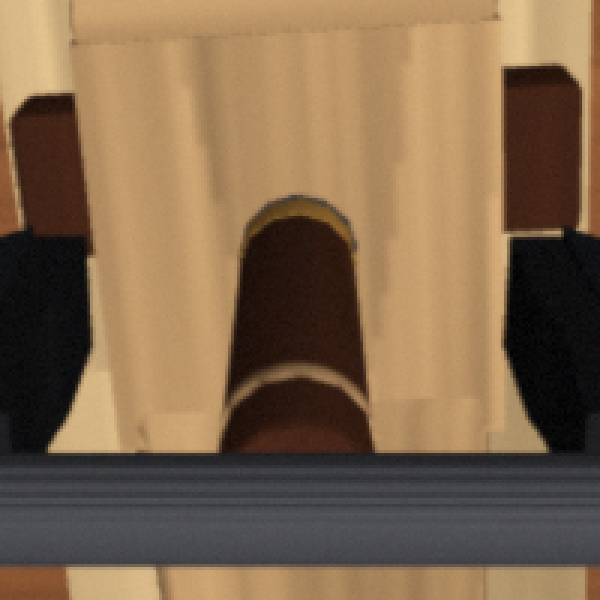

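The gauge stands free between the open fingers. I'll lift straight up and clear.

>>> play_rows --rows '[{"grip": 0.3, "dx": 0, "dy": 0, "dz": -0.4, "twist": 0}, {"grip": 0.3, "dx": 0, "dy": 0, "dz": -1.0, "twist": 0}, {"grip": 0.3, "dx": 0, "dy": 0, "dz": -2.0, "twist": 0}, {"grip": 0.3, "dx": 0, "dy": 0, "dz": -3.0, "twist": 0}, {"grip": 0.3, "dx": 0, "dy": 0, "dz": -4.0, "twist": 0}, {"grip": 0.3, "dx": 0, "dy": 0, "dz": -5.0, "twist": 0}, {"grip": 0.3, "dx": 0.5, "dy": 0, "dz": -6.0, "twist": 0}, {"grip": 0.3, "dx": 1.0, "dy": 0, "dz": -6.0, "twist": 0}, {"grip": 0.3, "dx": 1.0, "dy": 0, "dz": -6.0, "twist": 0}, {"grip": 0.3, "dx": 1.0, "dy": 0, "dz": -6.0, "twist": 0}, {"grip": 0.3, "dx": 1.0, "dy": 0, "dz": -6.0, "twist": 0}, {"grip": 0.3, "dx": 1.0, "dy": 0, "dz": -6.0, "twist": 0}]'

```text
t: 17.98
tool_pos: [0.5209, 0.2201, 0.2541]
tcp_rot: [0.0, -3.14, 0.001]
wrist_force: [0.6, 0.9, -0.1]
gripper_width: 0.0614
```

Run:
```python
from h import *
s=get_state(); print(s["t"],np.round(s["tool_pos"],4),s["gripper_width"],np.round(s["wrist_force"],2))
im,K,W=grab("wrist"); np.savez("x.npz",im=im,K=K,W=W)
cv2.imwrite("pics/x_wrist.png",im[:,:,::-1])
p=proj(K,W,[.551,.2201,.122]); print("upright handle-end px",p)
cv2.imwrite("pics/x2.png",cv2.resize(im[130:250,220:340,::-1],None,fx=5,fy=5,interpolation=cv2.INTER_NEAREST))
im,K,W=grab("scene"); cv2.imwrite("pics/x_scene.png",cv2.resize(im[90:290,120:400,::-1],None,fx=2.8,fy=2.8,interpolation=cv2.INTER_CUBIC))
for q in ([.551,.2201,.06],[.551,.2201,.122]): print((proj(K,W,q)-[120,90])*2.8)
```

```text
17.9833 [0.5209 0.2201 0.2541] 0.06144395121744273 [ 0.6   0.89 -0.08]
upright handle-end px [279.33463476 234.65056139]
[574.68442948 227.67780548]
[579.07598848 179.12952812]
```

View pics/x_wrist.png

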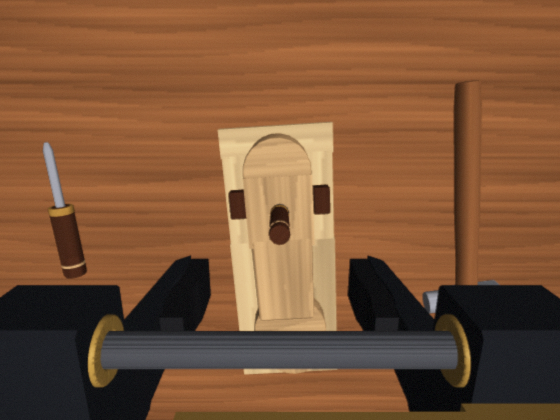

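View pics/x2.png

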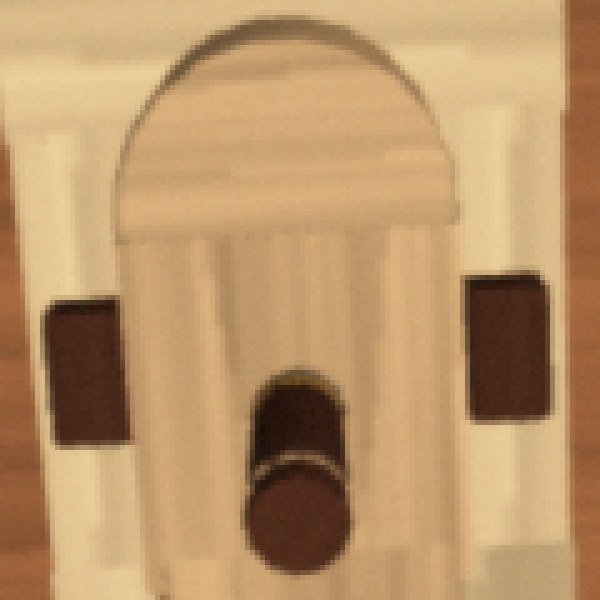

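View pics/x_scene.png

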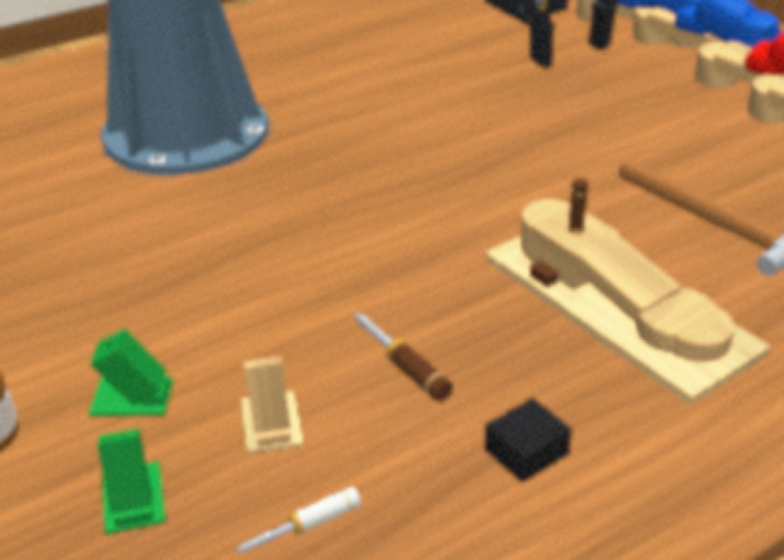

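The handle end is at wrist (279.6,233.6), against (279.3,234.7) predicted for an upright, seated gauge. That's within about 1 mm, so the gauge is upright. The stand, jar, hammer and sanding block look untouched. Handing in.

Run:
```python
from cell import env
print(env.job_done())
```

```text
the job is handed in; nothing more can be done
None
```

The gauge is standing in the heel hole with its collar on the wood, and I handed the job in at about 18 s of the 59 s allowed. No verdict was reported.

- **Draw:** I gripped the smaller dark-wood gauge in the pale stand. The moves cannot tilt the gripper, so I held it with the gripper upright, not tilted along it as you asked. I drew it about 80 mm along its own axis, and the pictures showed the stand standing where it was.
- **Uprighting:** The gauge leaned about 32° in the hand, so I pushed its tip gently against the end edge of the fixed board until it pivoted upright. That left it about 3.6° off vertical.
- **Insertion:** I lowered it into the hole until the wrist felt about 9 N upward. I then eased off to 3 N, opened the gripper and lifted clear.

**Last checks:**
- The handle end was within about 1 mm of where an upright, seated gauge should be.
- The scene view showed the stand, sanding block and look-alikes in place, and the hammer where it could be seen. The jar was only partly in that last view. I did not measure how far any of them might have moved.
- The arm was clear of everything, with wrist force near zero.

**Disagreements:** The two cameras' tip positions differed by about 2 mm, and my first hole measurement differed from the top camera's by about 3.7 mm because the arm was still settling. I measured the hole again with the arm still, and that value held up.

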